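# Hook the tube-rest bracket into the slotted upright and press it down to lock

## Task

Take the two-hook bracket from the plywood trestle, put both its hooks into the two slots of the empty upright, let it down behind the slot edges, and press it firmly but gently down until the spring catches snap shut over its pins and it sits fully home. Do not force it, and leave the short one-hook bracket lying where it is.

Things in the scene. Friction and masses are not known exactly. Their poses are not given: they have to be found in the camera images.
- bracket: Two-hook aluminium bracket, 10 mm thick in y, 0.15-0.25 kg. z up, x from arm tip to hooks; starts level, as it will be mounted, its arm in two trestle notches. Origin: middle of the bottom edge of its spine's rear face. Spine x -16..0, z 0..106. Arm z 86..106, from the spine to x -150 (12 mm upstand on the last 6 mm). A push down on the arm's top by the spine is the best way to press it.
- bracket_grip (a point): Good place to grip: middle of the arm's height (20 mm), midway between the trestle's boards; bracket frame x -70, z 96 mm. The free span is x -108 to -32. Axes as the bracket's.
- bracket_hook (a point): Foot of the upper hook's lip, bracket frame x 9, z 66 mm; the lower hook is the same 66 mm below. A hook is 6 mm thick in y: a neck 10 mm high (underside at z 88, lower hook z 22) reaches 6 mm back from the rear face to a round-nosed lip (x 6..12) that hangs 22 mm below the neck's underside.
- bracket_pins (a point): Axis of the two 5 mm pins that stand out on both sides of the spine to y +-10.5 mm; bracket frame x -10, z 52 mm.
- short_bracket: One-hook bracket, not needed: same bar, arm 125 mm, a single hook, lying in the other notch of the trestle, 90 mm beside the two-hook one (which notch is which varies). Frame as for the two-hook bracket.
- trestle: Fixed plywood trestle, origin under its middle: base 130 x 170 mm, two boards across it at x -44 and +44 mm (12 mm thick, tops 112 mm high) with notches 13 mm wide at y -45 and +45, floors 100 mm high. The brackets lie along its x, hooks to +x, origins at x 70, z 14 mm.
- upright: Empty slotted upright, fixed (a full one far to the robot's left is no part of the job). Origin on the bench under the middle of the slotted face, which is the plane x=0, facing -x; y across, z up. Foot 150 x 120 x 10 mm. The slotted strip (40 wide, 4 thick, over 15 mm free behind) is clamped on by hand: it stays put, but it and all on it are up to 8 mm higher or lower than told.
- home (a point): Where the bracket's origin comes when fully home, axes parallel to the upright's: 80 mm up (nominal, +-8 mm: the strip's height is not measured). The necks are then within 2 mm of the slots' lower edges, lips behind. The hooks pass into the slots only with the bracket 23 to 29 mm above true home, nominally 26. More than 32 N between bracket and upright is forcing it.
- top_slot (a point): Middle of the upper slot on the face, 187 mm up (nominal). Two slots, one above the other, both 9 mm wide and 39 mm high: 102 to 141 and 168 to 207 mm up; top of the strip 221 mm.
- catches (a point): Midway between the two brass spring catches, at their undersides, 136 mm up (nominal). They stand 4 to 16 mm ahead of the face, 14 mm apart, tops sloping in. Coming down, the pins rest on the slopes some 10 to 16 mm above home; 5 to 10 N down spreads them, with the pad some 10 to 15 N, and they snap shut over the pins in the last 2 mm. 17 to 21 N at the end makes sure of it.
- catch_l (a joint): Left (+y) spring catch: how far it is pushed aside, m. 0 when shut (before, and again when it has snapped over the pin), 0.001 to 0.005 while the pin is passing.
- catch_r (a joint): Right (-y) spring catch, likewise.
- pad (a joint): Spring-loaded rubber pad under the bracket's spine, 14 mm square: how far it is pressed down, m. It starts at 0, meets the spine 6 mm above home and pushes back with 5 N there and 11 N at home. Over 0.004 once the bracket is locked, and it stays so.
Things that resemble listed ones, but are neither listed nor needed, are in the scene too. What is meant by the bracket is not yellow, and is the larger of those in its own colour.

How it is judged:
On the way, in this order (a step that is already met when the one before it is completed fails the run):
1. the bracket is lifted clear of the trestle (height (world z) of bracket above 0.045 m), for 0.1 s.
2. both hooks are in the slots, the bracket against the face and still above the catches (x of bracket in the frame of upright between -0.004 and 0.005 m and y of bracket in the frame of upright between -0.004 and 0.004 m and z of bracket in the frame of upright between 0.088 and 0.125 m and value of joint pad below 0.002 m), for 0.05 s.
At the end, for the whole second after the job is handed in: The two-hook bracket hangs in the upright, at rest: origin within 4 mm of the front face and its middle line, 70 to 92 mm above the bench, upright within 4 degrees, square to the face within 7; the pad under it pressed down over 3.5 mm and both catches shut over its pins (under 0.8 mm open) (x of bracket in the frame of upright between -0.004 and 0.004 m and y of bracket in the frame of upright between -0.004 and 0.004 m and z of bracket in the frame of upright between 0.07 and 0.092 m and angle between bracket's own z axis and vertical below 0.07 rad and angle between the x axis of bracket and the x axis of upright, either way round below 0.12 rad and value of joint each of catch_l, catch_r below 0.0008 m and linear speed of bracket below 0.02 m/s and value of joint pad above 0.0035 m); the robot touches nothing.
It fails at once if the bracket is forced: more than 32 N between bracket and upright (contact force between bracket and upright above 32 N).
It fails at once if the short bracket is moved by more than 20 mm (distance of short_bracket from where it was at the start of the episode above 0.02 m).
It also fails if it takes over 67 s, if anything falls off the work surface, if the arm or the gripper's body presses on something with over 40 N, if the wrist force passes 120 N, or if a joint passes its speed limit or range.

## Robot

A 6-joint arm with a two-finger parallel gripper is mounted at the origin on the work surface. World frame = base frame: x ahead of the robot, y to its left, z up, the work surface at z = 0. Lengths are in m, angles in rad, forces in N, time in s.
With the tool pointing down it reaches from about 0.275 to 0.75 m from the base axis. Payload 10.2 kg.
Tool frame: the origin (TCP) lies at the very end of the fingers, on their centre line; the grasp point (between the pads) lies 19 mm behind it; z points along the fingers, y is the direction in which the jaws open and shut (so a half turn about z gives the same grasp; the last joint's range is limited). The gripper opens to 85 mm and grips with 20 to 120 N. Pads are 22 mm wide; open, the fingers measure 114 mm over their backs; the gripper's body (76 mm by 85 mm) begins 54 mm behind the grasp point. The pads swing forward as they close: fully open they stand 13 mm farther back than shut.
Start: joints at [-1.502, 0.313, 1.498, -0, 1.331, -0.223], TCP at [0.151, -0.503, 0.231] pointing down, gripper open.
Joint ranges: [-2.94, 2.94], [-0.97, 2.17], [0.19, 2.56], [-1.23, 4.37], [0.02, 3.11], [-2.88, 2.88]. Speed limits (rad/s): [2.39, 2.39, 3.01, 3.14, 3.14, 3.14].

## Interface

Orientations are given as a rotation vector (axis times angle).
In Python, from plant import ctrl gives the robot as it stands.
- The arm moves only by the tool drive_tool, never from a script. Its argument "motion" is a list that holds one entry, the list of rows, each a list of 6 numbers: the shift along the world's x, y, z in mm, then the turn, a rotation vector about the world's x, y, z in rad. A call has 1 to 8 rows; each row shifts and turns the pose as measured when the row begins; what a row does not reach is not made up. A row lasts 1/10 s, in which the tool goes at most 50 mm and 8.59 degrees, less where a joint would pass 70% of its speed; a pose out of reach is approached as far as the arm can. A call with a gripper value outside its range is refused whole. "hand" is the finger opening in mm, from 0 to 85.4, set as the call begins (left out, the last holds). The fingers move at their own pace and stop on an object; "squeeze" is the grip in N (left out, the last holds). Time passes only in rows, so rows that do not move let the fingers close. It gives the time, the measured TCP pose, the force and the opening at its end, in the units of the state.
- ctrl.state(): the state, without advancing time (a new reading comes with each control period).
- ctrl.read_camera(name): name is "side" or "top" or "wrist"; returns a dict with "img" (400x640x3 uint8, red, green, blue), "vertical_fov" (degrees; the focal length in pixels is half the picture's height over the tangent of half this angle, whatever the lens; pixels are square), "cx", "cy" (the principal point, pixels), "T" (4x4, takes a point from camera to world coordinates). Camera axes: x right, y down, z forward; pixel columns grow to the right and rows downward; lengths in m; the calibration is good to about 2 mm. A picture is of the moment at which its call begins. There is no depth.
- ctrl.sign_off(): hands the job in, once; it reports no verdict.
The state is a dict: "time_s": time; "joint_pos": joint angles; "qd": joint speeds; "effort": joint torques, N m; "tool_pos": TCP position; "ee_rot": TCP orientation; "wrist_force": force on the tool from outside, world axes, zero at the start; "wrist_torque": the same for the moment, N m; "width": opening from 0.0 (shut) to 1.0 (fully open).
Only numpy, scipy, OpenCV 4.12 (cv2) and the standard library are available. Lean on these libraries where they do the work, as an engineer would, in place of code of your own. Each camera call takes 0.05 s, during which the arm holds its last target. There are 200 camera calls.

## Working session

There is one attempt and no reset: what is moved stays moved. The work goes in short steps, Python scripts to look and compute and a tool call to move; the robot and the scene stay as the last step left them, time stands still between calls to the robot, and variables do not carry over. Pictures are saved under pics/ and viewed, about 8 in all and at most 12, crops included, and the job is handed in when it is done.

Besides the shell and the picture viewer there is one more tool, called after "Call:" by a JSON object that holds its "name" and its "arguments", one argument or row to a line. drive_tool: Moves the arm, as the interface text tells. Its arguments: {"type":"object","properties":{"motion":{"type":"array"},"hand":{"type":"number"},"squeeze":{"type":"number"}},"required":["motion"]}

```bash
mkdir -p pics
cat > h.py <<'E'
import numpy as np,cv2
from plant import ctrl
def cam(n):
    c=ctrl.read_camera(n); c['f']=200/np.tan(np.radians(c['vertical_fov'])/2); c['T']=np.array(c['T']); return c
def ray(c,u,v):
    d=np.array([(u-c['cx'])/c['f'],(v-c['cy'])/c['f'],1.]); return c['T'][:3,3],c['T'][:3,:3]@d
def plane(c,u,v,z):
    o,d=ray(c,u,v); return o+d*(z-o[2])/d[2]
def tri(a,b):
    (o1,d1),(o2,d2)=a,b
    s=np.linalg.lstsq(np.c_[d1,-d2],o2-o1,rcond=None)[0]
    p,q=o1+d1*s[0],o2+d2*s[1]; return (p+q)/2,np.linalg.norm(p-q)
def proj(c,p):
    q=np.linalg.inv(c['T'])@np.r_[p,1]; return c['f']*q[:2]/q[2]+[c['cx'],c['cy']]
def save(c,n,crop=None,s=1):
    i=c['img']; 
    if crop: i=i[crop[1]:crop[3],crop[0]:crop[2]]
    cv2.imwrite('pics/'+n,cv2.resize(i[:,:,::-1],None,fx=s,fy=s,interpolation=cv2.INTER_CUBIC))
E
python3 - <<'E'
from h import *
import pickle
C={}
for n in ['side','top','wrist']:
    c=cam(n);C[n]=c;save(c,n+'0.png');print(n,c['f'],c['cx'],c['cy'],np.round(c['T'],3).tolist())
pickle.dump(C,open('c0.pkl','wb'))
print(ctrl.state())
E
```

```text
side 433.92872196786425 316.86867033778475 192.98470429662146 [[-1.0, 0.005, 0.021, 0.488], [-0.015, 0.52, -0.854, 1.01], [-0.016, -0.854, -0.52, 0.721], [0.0, 0.0, 0.0, 1.0]]
top 423.7847144056723 314.1518749753031 193.28724667984932 [[-0.016, -0.988, 0.152, 0.379], [-1.0, 0.017, 0.008, 0.02], [-0.01, -0.152, -0.988, 1.039], [0.0, 0.0, 0.0, 1.0]]
wrist 345.5122756168698 324.5047036320534 200.50202263316672 [[0.287, -0.907, -0.308, 0.231], [-0.958, -0.272, -0.092, -0.48], [-0.0, 0.322, -0.947, 0.374], [0.0, 0.0, 0.0, 1.0]]
{'time_s': 0.15, 'joint_pos': array([-1.50242638e+00,  3.13310114e-01,  1.49822236e+00, -2.95072769e-05,
        1.33102277e+00, -2.23369315e-01]), 'qd': array([-5.38271273e-05, -8.34974346e-04, -1.19591637e-03, -7.69535875e-04,
       -9.76094875e-04, -9.00950640e-04]), 'effort': array([ 1.46265913e-03, -4.12364602e+01, -2.59798175e+01, -1.50126393e-04,
        3.22209111e-03,  2.50958328e-05]), 'tool_pos': array([ 0.15098316, -0.50262583,  0.23088749]), 'ee_rot': array([-3.10727524e+00, -4.56510630e-01, -7.21595329e-05]), 'wrist_force': array([-0.15621494, -0.84730798,  0.47140539]), 'wrist_torque': array([ 0.03201841, -0.01860224,  0.00684816]), 'width': 1.0020328751120484}
```

View pics/side0.png

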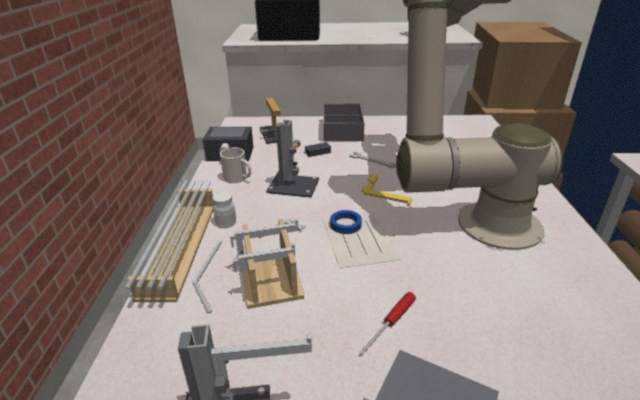

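View pics/top0.png

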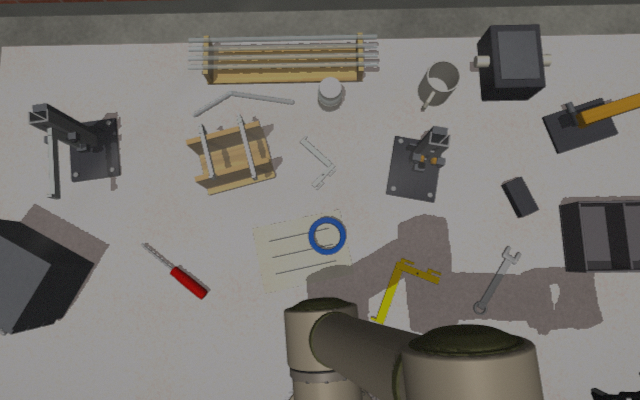

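Side view: the trestle is near (270,260) and carries two aluminium brackets. The empty upright is near (290,160), with catches in front of it. Top view: trestle at (235,155), empty upright at (420,160), full upright at (95,150). Next I'll enlarge all of these.

Run:
```python
from h import *
import pickle
C=pickle.load(open('c0.pkl','rb'))
def cr(n,x,y,w,h,s): return cv2.resize(C[n]['img'][y:y+h,x:x+w,::-1],(w*s,h*s),interpolation=cv2.INTER_CUBIC)
a=cr('side',220,205,100,75,4);b=cr('top',180,110,100,75,4);d=cr('side',250,115,100,75,4);e=cr('top',375,115,100,75,4)
cv2.imwrite('pics/z1.png',np.vstack([np.hstack([a,b]),np.hstack([d,e])]))
```

```text
(no output)
```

View pics/z1.png

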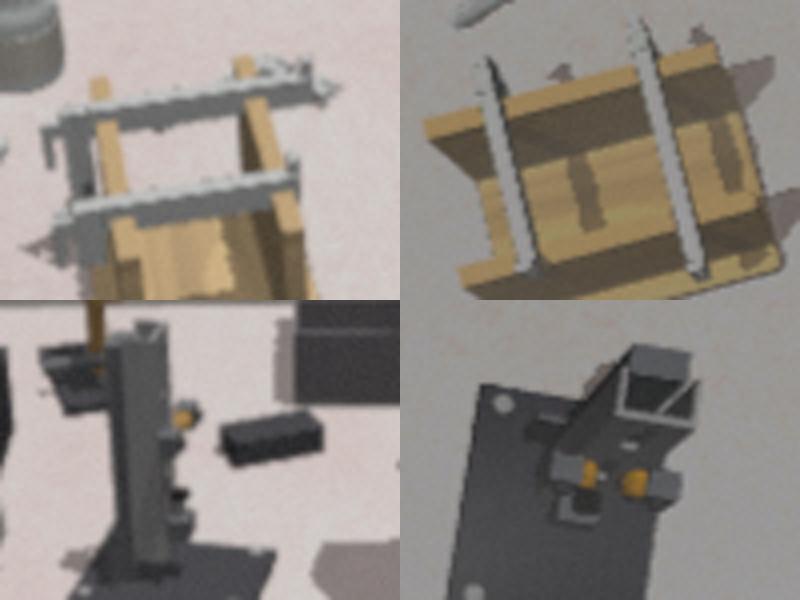

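Candidates:
- Two aluminium brackets lie on the trestle, at top-view px (246,148) and (206,150).
- Others are the yellow bracket (405,285), the flat bent parts (245,97) and (318,162), and the bracket already on the full upright (52,160).

The one at (246,148), the far one in the side view, is the longer bracket. It has the deep spine and hooks at +x, so it fits the two-hook bracket. The one at (206,150) is shorter, with a single hook. Next: rough positions.

Run:
```python
from h import *
import pickle
C=pickle.load(open('c0.pkl','rb'));t,s=C['top'],C['side']
T=lambda x,y:(180+(x-400)/4,110+y/4); S=lambda x,y:(220+x/4,205+y/4)
U=lambda x,y:(375+(x-400)/4,115+(y-300)/4); SU=lambda x,y:(250+x/4,115+(y-300)/4)
for n,p in dict(hookend=T(636,35),armend=T(703,270),shorthook=T(487,65),shortend=T(530,268)).items(): print(n,np.round(plane(t,*p,.12),3))
print('tri arm end', tri(ray(t,*T(703,270)),ray(s,*S(314,72))), 'spine end',tri(ray(t,*T(640,48)),ray(s,*S(66,112))))
for n,p in dict(stripL=U(618,412),stripR=U(692,425)).items(): print(n,np.round(plane(t,*p,.221),4))
for n,p in dict(footTL=U(482,384),hole=U(504,405),footR=U(645,590),hole2=U(474,593)).items(): print(n,np.round(plane(t,*p,.01),4))
print('catch',[np.round(plane(t,*U(x,y),.14),4) for x,y in((590,473),(632,485))])
```

```text
hookend [0.693 0.195 0.12 ]
armend [0.558 0.156 0.12 ]
shorthook [0.677 0.278 0.12 ]
shortend [0.56  0.252 0.12 ]
tri arm end (array([0.55629625, 0.15639605, 0.11726402]), np.float64(0.0036706359471562655)) spine end (array([0.69311975, 0.19371261, 0.11376018]), np.float64(0.010193035784655123))
stripL [ 0.6015 -0.2035  0.221 ]
stripR [ 0.5942 -0.2396  0.221 ]
footTL [ 0.6786 -0.1775  0.01  ]
hole [ 0.6648 -0.1906  0.01  ]
footR [ 0.5463 -0.2714  0.01  ]
hole2 [ 0.5462 -0.1666  0.01  ]
catch [array([ 0.5898, -0.2086,  0.14  ]), array([ 0.5828, -0.2309,  0.14  ])]
```

Call:
{"name": "drive_tool", "arguments": {
  "motion": [
    [[20,33,4,0,0,0.148],[20,33,4,0,0,0.148],[20,33,4,0,0,0.148],[20,33,4,0,0,0.148],[20,33,4,0,0,0.148],[20,33,4,0,0,0.148],[20,33,4,0,0,0.148],[20,33,4,0,0,0.148]]
  ],
  "hand": 85,
  "squeeze": 60
}}

```text
time_s: 0.95
tool_pos: [0.3124, -0.2301, 0.2611]
ee_rot: [-2.303, -2.129, 0.002]
wrist_force: [0.2, -0.4, 0.3]
width: 0.993
```

Call:
{"name": "drive_tool", "arguments": {
  "motion": [
    [[20,33,0,0,0,0.148],[20,33,0,0,0,0.148],[20,33,0,0,0,0.148],[20,33,0,0,0,0.148],[20,33,0,0,0,0.148],[20,33,0,0,0,0.148],[20,33,0,0,0,0.148],[20,33,0,0,0,0.148]]
  ]
}}

```text
time_s: 1.75
tool_pos: [0.4765, 0.047, 0.2614]
ee_rot: [-0.698, -3.061, 0.005]
wrist_force: [0.1, -1.1, 0.2]
width: 0.995
```

Call:
{"name": "drive_tool", "arguments": {
  "motion": [
    [[31,26,0,0,0,0.146],[31,26,0,0,0,0.146],[31,26,0,0,0,0.146],[31,26,0,0,0,0.146],[30,26,0,0,0,0.146],[0,0,0,0,0,0]]
  ]
}}

```text
time_s: 2.35
tool_pos: [0.6358, 0.1878, 0.2574]
ee_rot: [0.481, -3.1, 0.006]
wrist_force: [-0.6, -0.7, -0.4]
width: 0.994
```

Run:
```python
from h import *
import pickle
c=cam('wrist');save(c,'w1.png');pickle.dump(c,open('w1.pkl','wb'));print(np.round(c['T'],3).tolist());s=ctrl.state();print(s['time_s'],s['tool_pos'],s['ee_rot'],s['joint_pos'])
```

```text
[[-0.302, 0.903, 0.306, 0.557], [0.953, 0.287, 0.093, 0.162], [-0.004, 0.32, -0.947, 0.401], [0.0, 0.0, 0.0, 1.0]]
2.4 [0.63474974 0.18647607 0.2580913 ] [ 0.47444452 -3.10111314  0.00626769] [ 0.11066412  0.62173949  0.96335746 -0.00417314  1.56071786 -1.76371035]
```

View pics/w1.png

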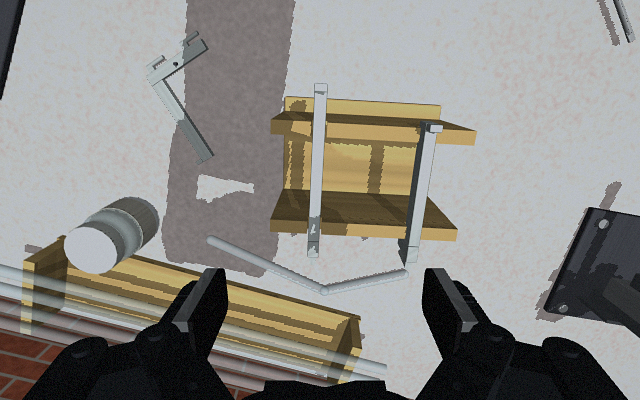

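Wrist view: the long bracket's arm runs from its upstand at (321,86) to the hook end at (313,255). The short one runs from (435,127) to (412,260). I'll measure edges here, then again from a lower pose.

```bash
cat >> h.py <<'E'
def armline(c,u0,v0,v1,w=25,thr=None):
    g=cv2.cvtColor(c['img'],cv2.COLOR_RGB2HSV).astype(int)
    m=((g[:,:,1]<40)&(g[:,:,2]>135)).astype(np.uint8)
    m[:, :u0-w]=0;m[:,u0+w:]=0
    out=[]
    for v in range(v0,v1,4):
        r=np.flatnonzero(m[v]); 
        if len(r): out.append((v,r.min(),r.max(),len(r)))
    return out
E
python3 - <<'E'
from h import *
import pickle
c=pickle.load(open('w1.pkl','rb'))
for r in armline(c,318,78,270,14):print(r,end=' ')
print()
print(cv2.cvtColor(c['img'],cv2.COLOR_RGB2HSV)[180,300:345].tolist())
print(c['img'][76:106,320].tolist())
print(c['img'][225:265:2,313].tolist())
E
```

```text
(78, np.int64(304), np.int64(331), 28) (82, np.int64(304), np.int64(331), 28) (86, np.int64(304), np.int64(331), 27) (90, np.int64(304), np.int64(331), 28) (94, np.int64(304), np.int64(331), 25) (98, np.int64(315), np.int64(331), 13) (102, np.int64(314), np.int64(326), 13) (106, np.int64(314), np.int64(325), 12) (110, np.int64(314), np.int64(325), 12) (114, np.int64(314), np.int64(325), 12) (118, np.int64(314), np.int64(325), 12) (122, np.int64(313), np.int64(324), 12) (126, np.int64(313), np.int64(324), 12) (130, np.int64(313), np.int64(324), 12) (134, np.int64(313), np.int64(324), 12) (138, np.int64(313), np.int64(323), 11) (142, np.int64(313), np.int64(323), 11) (146, np.int64(312), np.int64(323), 12) (150, np.int64(312), np.int64(323), 12) (154, np.int64(312), np.int64(323), 12) (158, np.int64(312), np.int64(322), 11) (162, np.int64(312), np.int64(322), 11) (166, np.int64(311), np.int64(322), 12) (170, np.int64(311), np.int64(322), 12) (174, np.int64(311), np.int64(322), 12) (178, np.int64(311), np.int64(321), 11) (182, np.int64(311), np.int64(321), 11) (186, np.int64(311), np.in
[... 1598 characters left out ...]
200], [186, 192, 197], [188, 193, 201], [187, 193, 198], [185, 192, 198], [190, 193, 199], [189, 195, 201], [121, 128, 128], [112, 121, 120], [118, 127, 124], [177, 179, 187], [191, 196, 203], [182, 186, 193], [186, 191, 197], [185, 194, 199], [187, 194, 199], [188, 193, 199], [186, 191, 199], [187, 194, 197], [188, 193, 198], [191, 195, 203], [190, 193, 199]]
[[189, 200, 200], [187, 198, 200], [182, 196, 196], [185, 196, 196], [108, 113, 114], [110, 118, 117], [111, 119, 118], [113, 117, 118], [72, 74, 75], [108, 113, 114], [106, 111, 111], [180, 192, 194], [183, 190, 192], [171, 179, 181], [172, 180, 182], [178, 189, 187], [160, 168, 168], [175, 187, 186], [186, 195, 197], [183, 192, 192]]
```

Call:
{"name": "drive_tool", "arguments": {
  "motion": [
    [[0,-9,-20,0,0,-0.01],[0,0,-20,0,0,0],[0,0,-20,0,0,0],[0,0,0,0,0,0]]
  ]
}}

```text
time_s: 2.8
tool_pos: [0.6326, 0.1748, 0.1974]
ee_rot: [0.447, -3.105, 0.007]
wrist_force: [0.4, -0.2, 0.3]
width: 0.996
```

Run:
```python
from h import *
import pickle
c=cam('wrist');save(c,'w2.png');pickle.dump(c,open('w2.pkl','wb'))
```

```text
(no output)
```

View pics/w2.png

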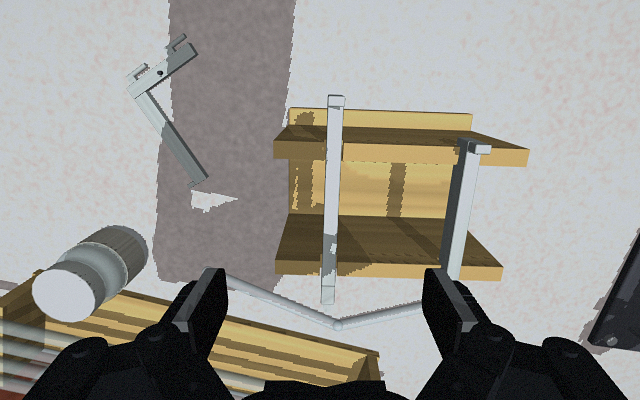

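Run:
```python
from h import *
import pickle
a=pickle.load(open('w1.pkl','rb'));b=pickle.load(open('w2.pkl','rb'))
g=b['img'].mean(2).astype(int)
print([(v,r0,r1,n) for v,r0,r1,n in [tuple(map(int,x)) for x in armline(b,334,90,310,13)] if n<16])
print('up',list(enumerate(g[88:120,336].tolist(),88)));print('hook',list(enumerate(g[270:312,328].tolist(),270)))
ga=a['img'].mean(2).astype(int);print('w1 hook',list(enumerate(ga[228:266,314].tolist(),228)))
```

```text
[(106, 321, 346, 11), (110, 328, 342, 15), (114, 328, 342, 15), (118, 328, 342, 15), (126, 327, 341, 15), (130, 327, 341, 15), (134, 327, 341, 15), (138, 327, 341, 15), (142, 327, 341, 15), (146, 327, 341, 15), (150, 327, 340, 14), (154, 326, 340, 15), (158, 326, 340, 15), (162, 327, 340, 14), (166, 326, 340, 15), (170, 326, 340, 15), (174, 326, 339, 14), (178, 325, 339, 15), (182, 325, 339, 15), (186, 325, 339, 15), (190, 325, 339, 15), (194, 325, 338, 14), (198, 325, 338, 14), (202, 325, 338, 14), (206, 325, 338, 14), (210, 324, 338, 15), (214, 324, 337, 14), (218, 324, 337, 14), (222, 324, 337, 14), (226, 324, 337, 14), (230, 324, 336, 13), (234, 328, 334, 7), (238, 327, 327, 1), (242, 324, 324, 1), (246, 324, 336, 7), (250, 330, 335, 6), (254, 334, 334, 1), (270, 321, 336, 5), (274, 328, 336, 9)]
up [(88, 199), (89, 204), (90, 204), (91, 202), (92, 202), (93, 205), (94, 170), (95, 65), (96, 166), (97, 207), (98, 203), (99, 205), (100, 207), (101, 204), (102, 201), (103, 206), (104, 207), (105, 187), (106, 105), (107, 131), (108, 125), (109, 195), (110, 206), (111, 203), (112, 205
[... 360 characters left out ...]
2, 191), (293, 193), (294, 189), (295, 192), (296, 189), (297, 182), (298, 181), (299, 184), (300, 188), (301, 192), (302, 194), (303, 201), (304, 170), (305, 197), (306, 197), (307, 199), (308, 201), (309, 197), (310, 196), (311, 198)]
w1 hook [(228, 140), (229, 109), (230, 107), (231, 192), (232, 198), (233, 111), (234, 114), (235, 112), (236, 113), (237, 112), (238, 118), (239, 113), (240, 122), (241, 78), (242, 102), (243, 115), (244, 112), (245, 109), (246, 195), (247, 193), (248, 152), (249, 105), (250, 183), (251, 175), (252, 175), (253, 176), (254, 184), (255, 188), (256, 191), (257, 160), (258, 183), (259, 183), (260, 190), (261, 189), (262, 186), (263, 186), (264, 188), (265, 189)]
```

Run:
```python
from h import *
import pickle
a=pickle.load(open('w1.pkl','rb'));b=pickle.load(open('w2.pkl','rb'))
P,e=tri(ray(a,320.0,93.7),ray(b,335.1,108.6));Q,f=tri(ray(a,313.1,248.7),ray(b,328.2,285.7))
print(P,e,Q,f,np.linalg.norm(Q-P))
for c,p,q in((a,(320.,93.7),(313.1,248.7)),(b,(335.1,108.6),(328.2,285.7))):
  A,B=plane(c,*p,.12),plane(c,*q,.12);d=B-A;yaw=np.arctan2(d[1],d[0]);print(A,B,np.linalg.norm(d),yaw,'grip',B-.07*d/np.linalg.norm(d))
s=ctrl.state();print(s['tool_pos'],s['ee_rot'])
r=s['ee_rot'];print('psi',2*np.arctan2(r[1],r[0])%(2*np.pi)-np.pi)
```

```text
[0.56508394 0.16028124 0.12848112] 9.243060075031055e-05 [0.71624642 0.20007941 0.07404569] 0.002080584121892339 0.16552101081537735
[0.56529259 0.16023924 0.12      ] [0.69437001 0.19403215 0.12      ] 0.13342766600345182 0.256056535213655 grip [0.62665227 0.17630342 0.12      ]
[0.56559914 0.16061799 0.12      ] [0.68761461 0.19236725 0.12      ] 0.1260785079884517 0.25456182357096174 grip [0.61987044 0.17473976 0.12      ]
[0.6333212  0.17488993 0.19942949] [ 0.44770683 -3.10837854  0.00773821]
psi 0.28609698524509675
```

Run:
```python
from h import *
import pickle
d=np.array([np.cos(.255),np.sin(.255),0]);P=np.array([.5655,.1605,.12])
for n in('w1','w2'):
  c=pickle.load(open(n+'.pkl','rb'))
  for x,z in((-150,132),(-144,120),(-112,120),(-32,120),(0,120),(12,112)): print(n,x,np.round(proj(c,np.r_[(P+d*(x+144)/1000)[:2],z/1000]),1))
  # boards' top edges: yellow rows in column just left of the arm
  h=cv2.cvtColor(c['img'],cv2.COLOR_RGB2HSV)[:,{'w1':300,'w2':315}[n]]; print([(v,int(x[2])) for v,x in enumerate(h) if 95<v<285 and 10<x[0]<28 and x[1]>60][::3])
  g=c['img'].mean(2)[:,{'w1':432,'w2':475}[n]]
s=pickle.load(open('c0.pkl','rb'));
for x in(-150,0,12): 
  p=np.r_[(P+d*(x+144)/1000)[:2],.12]; print('side',proj(s['side'],p),'top',proj(s['top'],p))
```

```text
w1 -150 [320.4  86. ]
w1 -144 [320.2  94.1]
w1 -112 [318.3 135.5]
w1 -32 [314.2 227. ]
w1 0 [312.7 259.4]
w1 12 [312.5 266.7]
[(97, 128), (100, 196), (103, 122), (106, 121), (109, 121), (112, 63), (115, 73), (118, 84), (121, 182), (124, 187), (127, 190), (130, 186), (133, 156), (136, 120), (139, 120), (142, 125), (145, 118), (148, 116), (151, 122), (154, 117), (157, 115), (160, 108), (163, 107), (166, 110), (169, 112), (172, 116), (175, 119), (178, 110), (181, 113), (184, 121), (187, 125), (190, 58), (193, 70), (196, 65), (199, 67), (202, 62), (205, 68), (208, 65), (211, 70), (214, 77), (217, 69), (220, 58), (223, 120), (226, 112), (229, 114), (232, 110)]
w2 -150 [335.9  99.1]
w2 -144 [335.  108.4]
w2 -112 [333.  159.4]
w2 -32 [328.8 268.6]
w2 0 [327.4 306.3]
w2 12 [326.8 313. ]
[(108, 69), (111, 202), (114, 204), (117, 207), (120, 204), (123, 205), (126, 64), (129, 72), (132, 72), (135, 75), (138, 98), (141, 74), (144, 121), (147, 124), (150, 121), (153, 123), (156, 122), (159, 121), (162, 202), (165, 197), (168, 199), (171, 201), (174, 196), (177, 190), (180, 189), (183, 187), (186, 184), (189, 186), (192, 198), (195, 203), (198, 199), (201, 199), (204, 201), (207, 122), (210, 132), (213, 136), (216, 66), (219, 72), (222, 70), (225, 73), (228, 75), (231, 71), (234, 72), (237, 76), (240, 74), (243, 74), (246, 79), (249, 78), (252, 77), (255, 77), (258, 69), (261, 102), (264, 121), (267, 121), (270, 121), (273, 202)]
side [296.23152005 222.56274171] top [254.38018322 176.60631053]
side [233.10361868 232.20129312] top [238.05223848 113.87558348]
side [227.89551126 232.99648209] top [236.77884217 108.98329132]
```

Run:
```python
from h import *
import pickle
a=pickle.load(open('w1.pkl','rb'));b=pickle.load(open('w2.pkl','rb'));s=pickle.load(open('c0.pkl','rb'))
for n,p,q in (('tip',(320.6,83.2),(335.7,95.2)),('inner',(320.1,90.7),(335.2,105.2)),('end1',(313.1,248.7),(328.0,285.7)),('end2',(312.8,257),(327.5,304))):
  print(n,tri(ray(a,*p),ray(b,*q)),plane(a,*p,.132),plane(b,*q,.132),plane(a,*p,.112),plane(b,*q,.112))
im=[cv2.resize(i['img'][r[1]:r[3],r[0]:r[2],::-1],None,fx=5,fy=5,interpolation=cv2.INTER_NEAREST) for i,r in((a,(280,200,350,275)),(b,(290,235,360,310)))]
cv2.imwrite('pics/z2.png',np.hstack(im))
```

```text
tip (array([0.55777656, 0.15846404, 0.1261375 ]), np.float64(1.2619153084016647e-05)) [0.55775507 0.15854923 0.132     ] [0.55765891 0.15826588 0.132     ] [0.55780831 0.15826637 0.112     ] [0.55808034 0.15893412 0.112     ]
inner (array([0.56301697, 0.15970327, 0.13099652]), np.float64(0.00023760583520199364)) [0.56288929 0.15976697 0.132     ] [0.56307566 0.15960935 0.132     ] [0.56332487 0.15957479 0.112     ] [0.56401661 0.16040645 0.112     ]
end1 (array([0.71655026, 0.20006961, 0.07353695]), np.float64(0.0019107867086271295)) [0.68849648 0.19267702 0.132     ] [0.68034356 0.18999931 0.132     ] [0.6982857  0.19493557 0.112     ] [0.69253155 0.19371107 0.112     ]
end2 (array([0.70109126, 0.19585354, 0.12262819]), np.float64(8.536764814035971e-05)) [0.6962124  0.19475938 0.132     ] [0.69475575 0.19390246 0.132     ] [0.7065762  0.19717299 0.112     ] [0.70832599 0.19798856 0.112     ]
```

View pics/z2.png

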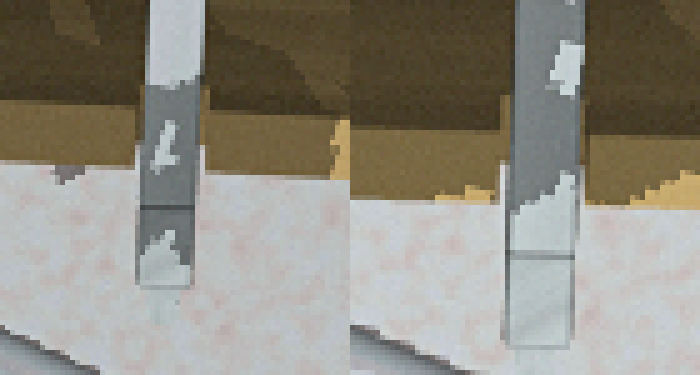

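The seam at rows 241 and 286 is x=-16. The spine end at rows 257 and 304 triangulates to z 0.123, and the length comes to 149.5 mm, so both agree with the text. The grip point is at (0.635,0.1785), yaw 0.256. Aligning and descending.

Call:
{"name": "drive_tool", "arguments": {
  "motion": [
    [[2,4,-8,0,0,-0.03],[0,0,-20,0,0,0],[0,0,-20,0,0,0],[0,0,-15,0,0,0],[0,0,0,0,0,0]]
  ]
}}

```text
time_s: 3.35
tool_pos: [0.6368, 0.1773, 0.1447]
ee_rot: [-0.389, 3.106, -0.009]
wrist_force: [0.2, -0.0, -0.2]
width: 0.993
```

```bash
cat >> h.py <<'E'
def st():
    s=ctrl.state();r=s['ee_rot'];print(s['time_s'],np.round(s['tool_pos'],4),'rot',np.round(r,4),'psi',round(2*np.arctan2(r[1],r[0])%(2*np.pi)-np.pi,4),'F',np.round(s['wrist_force'],1),'M',np.round(s['wrist_torque'],2),'w',round(s['width']*85.4,1))
    from scipy.spatial.transform import Rotation as R
    print(' tool z axis',np.round(R.from_rotvec(r).as_matrix()[:,2],4))
E
python3 -c "
from h import *
st()"
```

```text
3.35 [0.6368 0.1773 0.1447] rot [-0.3891  3.1057 -0.0088] psi 0.2493 F [ 0.2 -0.  -0.2] M [0.02 0.03 0.  ] w 84.8
 tool z axis [ 0.0123 -0.0042 -0.9999]
```

Call:
{"name": "drive_tool", "arguments": {
  "motion": [
    [[-2,1,-18,0.004,0.012,0.006],[0,0,-18,0,0,0],[0,0,-16,0,0,0],[0,0,0,0,0,0]]
  ]
}}

```text
time_s: 3.75
tool_pos: [0.6358, 0.178, 0.0948]
ee_rot: [-0.398, 3.111, 0.001]
wrist_force: [-0.2, 0.2, -0.0]
width: 0.994
```

Run:
```python
from h import *
st();st()
c=cam('wrist');import pickle;pickle.dump(c,open('w3.pkl','wb'))
from h import armline
o=[tuple(map(int,x)) for x in armline(c,334,110,290,40)];print([r for r in o if 10<r[3]<50][::3])
```

```text
3.75 [0.6358 0.178  0.0948] rot [-3.9820e-01  3.1106e+00  1.0000e-03] psi 0.2547 F [-0.2  0.2 -0. ] M [-0.03  0.02 -0.02] w 84.9
 tool z axis [ 0.0055  0.0013 -1.    ]
3.75 [0.6358 0.178  0.0948] rot [-3.9820e-01  3.1106e+00  1.0000e-03] psi 0.2547 F [-0.2  0.2 -0. ] M [-0.03  0.02 -0.02] w 84.9
 tool z axis [ 0.0055  0.0013 -1.    ]
[(118, 317, 344, 28), (130, 317, 344, 28), (142, 317, 342, 26), (154, 317, 342, 26), (166, 317, 342, 26), (178, 317, 342, 26), (190, 317, 342, 26), (202, 317, 341, 25), (214, 317, 341, 25), (226, 317, 341, 25), (238, 317, 340, 24), (250, 317, 340, 24), (262, 317, 341, 25), (274, 317, 340, 24), (286, 317, 340, 24)]
```

Call:
{"name": "drive_tool", "arguments": {
  "motion": [
    [[-1,0.5,-4,0,0,0],[0,0,0,0,0,0],[0,0,0,0,0,0],[0,0,0,0,0,0],[0,0,0,0,0,0],[0,0,0,0,0,0],[0,0,0,0,0,0],[0,0,0,0,0,0]]
  ],
  "hand": 0,
  "squeeze": 80
}}

```text
time_s: 4.6
tool_pos: [0.6369, 0.1789, 0.0961]
ee_rot: [-0.397, 3.103, 0.001]
wrist_force: [-0.4, 0.5, -0.7]
width: 0.102
```

```bash
python3 -c "
from h import *
st()"
```

```text
4.6 [0.6369 0.1789 0.0961] rot [-3.9730e-01  3.1026e+00  1.1000e-03] psi 0.2547 F [-0.4  0.5 -0.7] M [0.06 0.02 0.03] w 8.7
 tool z axis [ 0.0135  0.0024 -0.9999]
```

Call:
{"name": "drive_tool", "arguments": {
  "motion": [
    [[0,0,10,0,0,0],[0,0,15,0,0,0],[0,0,20,0,0,0],[0,0,20,0,0,0],[0,0,20,0,0,0],[0,0,20,0,0,0],[0,0,0,0,0,0]]
  ]
}}

```text
time_s: 5.3
tool_pos: [0.6354, 0.1785, 0.2064]
ee_rot: [-0.397, 3.106, 0.001]
wrist_force: [0.4, 0.8, -1.6]
width: 0.1
```

Call:
{"name": "drive_tool", "arguments": {
  "motion": [
    [[-10,-15,0,0,0,-0.03],[-16,-30,0,0,0,-0.04],[-16,-38,0,0,0,-0.05],[-18,-40,0,0,0,-0.05],[-18,-40,0,0,0,-0.05],[-18,-40,0,0,0,-0.05],[-18,-40,0,0,0,-0.05],[-17,-40,0,0,0,-0.05]]
  ]
}}

```text
time_s: 6.1
tool_pos: [0.4959, -0.1085, 0.199]
ee_rot: [0.191, 3.134, 0.002]
wrist_force: [0.3, 0.1, -2.5]
width: 0.102
```

```bash
python3 -c "
from h import *
st()"
```

```text
6.1 [ 0.4959 -0.1085  0.199 ] rot [1.9050e-01 3.1339e+00 2.3000e-03] psi -0.1214 F [ 0.3  0.1 -2.5] M [-0.05 -0.04  0.02] w 8.7
 tool z axis [ 0.002   0.0013 -1.    ]
```

Call:
{"name": "drive_tool", "arguments": {
  "motion": [
    [[-9,-28,0,0,0,-0.03],[-9,-28,0,0,0,-0.03],[-8,-28,0,0,0,-0.02],[0,0,0,0,0,0],[0,0,0,0,0,0]]
  ]
}}

```text
time_s: 6.6
tool_pos: [0.4643, -0.1991, 0.1954]
ee_rot: [-0.334, -3.12, -0.005]
wrist_force: [0.2, 0.7, -2.3]
width: 0.1
```

Run:
```python
from h import *
import pickle
st();C={n:cam(n) for n in('side','top','wrist')};pickle.dump(C,open('c4.pkl','wb'))
a=C['wrist']['img'][:,:,::-1];b=C['top']['img'][100:250,360:520,::-1];d=C['side']['img'][100:220,240:400,::-1]
W=cv2.resize(a,(500,312));cv2.imwrite('pics/z4.png',np.vstack([np.hstack([W,np.zeros((312,300,3),np.uint8)]),np.hstack([cv2.resize(b[:108],(400,270),interpolation=2),cv2.resize(d[:108],(400,270),interpolation=2)])]))
```

```text
6.6 [ 0.4643 -0.1991  0.1954] rot [-0.3342 -3.1201 -0.0053] psi -0.2134 F [ 0.2  0.7 -2.3] M [ 0.04  0.01 -0.03] w 8.5
 tool z axis [-0.0032  0.0038 -1.    ]
```

View pics/z4.png

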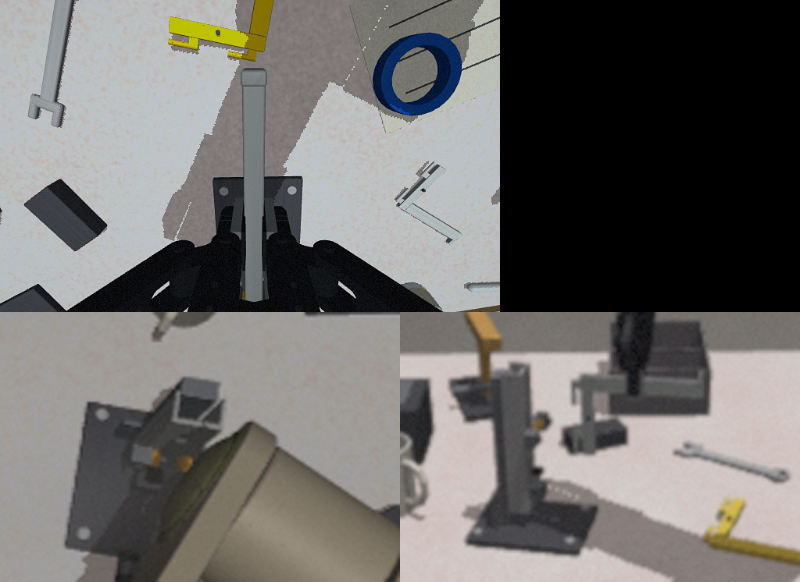

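Wrist view: the foot's front edge is visible between the fingers, with corners at about (273,228) and (387,227) in full-size px. The arm is at about col 325. The side view shows the hooks about 60 mm short of the face and level with it. Now to measure the bracket and upright in the same pictures.

Run:
```python
from h import *
import pickle
C=pickle.load(open('c4.pkl','rb'));w=C['wrist'];g=w['img'].mean(2)
# hole centres & foot edges in wrist
i=w['img'];
def edges(row,u0,u1,th): 
    r=g[row,u0:u1]; d=np.diff(r); k=[j for j in range(len(d)) if abs(d[j])>th]; return [(u0+j,int(d[j])) for j in k]
for v in (232,238,246,252,258,264): print(v,edges(v,262,300,22),edges(v,360,400,22))
print('front',[(u,int(np.argmin(np.diff(g[215:240,u])))+215.5) for u in (282,292,302,352,360,370,380)])
for nm,(x0,y0,x1,y1) in dict(hL=(276,234,296,256),hR=(364,234,384,256)).items():
    m=(g[y0:y1,x0:x1]>110).astype(np.uint8);M=cv2.moments(m,True)
    u,v=x0+M['m10']/M['m00'],y0+M['m01']/M['m00'];print(nm,M['m00'],u,v,plane(w,u,v,.01))
print('arm',[(v,edges(v,300,345,14)) for v in range(115,215,20)])
```

```text
232 [(271, -76)] [(362, 31), (386, 58), (387, 89)]
238 [(271, -26), (272, -67)] [(374, -25), (375, 25), (386, 91), (387, 49)]
246 [(272, -79), (280, 75), (291, -47)] [(366, -36), (367, 82), (368, 44), (378, -82), (385, 23), (386, 120)]
252 [(272, -28), (273, -67)] [(385, 65), (386, 88)]
258 [(273, -105)] [(385, 99), (386, 46)]
264 [(273, -52), (274, -43)] [(360, 50), (385, 156)]
front [(282, 226.5), (292, 226.5), (302, 226.5), (352, 225.5), (360, 225.5), (370, 225.5), (380, 225.5)]Traceback (most recent call last):
  File "<stdin>", line 12, in <module>
ZeroDivisionError: float division by zero
```

Run:
```python
from h import *
import pickle
t=pickle.load(open('c0.pkl','rb'))['top'];g=t['img'].mean(2)
I=cv2.resize(t['img'][120:210,380:460,::-1],None,fx=6,fy=6,interpolation=2)
# holes in foot (top)
for nm,(u,v) in dict(a=(401,141),b=(393,188),c=(428,193)).items():
    p=g[v-5:v+6,u-5:u+6];m=(p>90).astype(np.uint8);M=cv2.moments(m,True)
    if M['m00']: x,y=u-5+M['m10']/M['m00'],v-5+M['m01']/M['m00'];print(nm,M['m00'],x,y,plane(t,x,y,.01))
m=(t['img'].astype(int)); o=((m[:,:,0]-m[:,:,2]>60)).astype(np.uint8);o[:, :400]=0;o[:,460:]=0;o[:130]=0;o[200:]=0
n,l,s,c=cv2.connectedComponentsWithStats(o);print(s[1:],c[1:],[plane(t,*x,.145) for x in c[1:]])
cv2.imwrite('pics/z5.png',I)
```

```text
a 27.0 401.3703703703704 138.88888888888889 [ 0.67086719 -0.19176531  0.01      ]
b 21.0 393.0 188.0 [ 0.54686612 -0.1654348   0.01      ]
c 19.0 429.63157894736844 194.47368421052633 [ 0.52926473 -0.25421155  0.01      ]
[[421 156   3   5  14]
 [431 158   6   6  26]] [[421.92857143 157.85714286]
 [433.76923077 160.11538462]] [array([ 0.58955373, -0.20616891,  0.145     ]), array([ 0.58411555, -0.2313205 ,  0.145     ])]
```

View pics/z5.png

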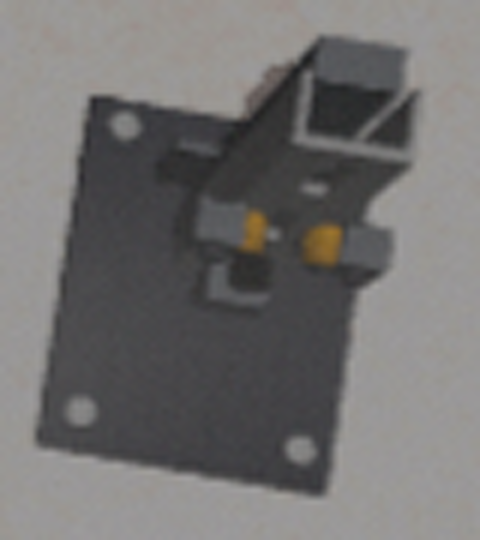

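Run:
```python
from h import *
import pickle
w=pickle.load(open('c4.pkl','rb'))['wrist'];t=pickle.load(open('c0.pkl','rb'))['top'];s0=pickle.load(open('c0.pkl','rb'))['side']
def edges(g,row,u0,u1,th):
    d=np.diff(g[row,u0:u1]); return [(u0+j,int(d[j])) for j in range(len(d)) if abs(d[j])>th]
P={n:plane(w,*q,.01) for n,q in dict(L1=(272.0,235),L2=(273.9,261),R1=(387.2,235),R2=(385.9,261),hL=(286,244),hR=(373,244)).items()}
for n in P:print(n,np.round(P[n],4))
mid=(P['L1']+P['R1'])/2;print('mid',mid,'hmid',(P['hL']+P['hR'])/2)
d=P['L1']-P['R1'];print('width',np.linalg.norm(d),'yaw from cross',np.arctan2(-d[0],d[1]));d=P['L2']-P['L1'];e=P['R2']-P['R1'];print('yaw sides',np.arctan2(d[1]+e[1],d[0]+e[0]))
Z=lambda x,y:(380+x/6-.4,120+y/6-.4)
Q={n:plane(t,*Z(*q),z) for n,(q,z) in dict(h1=((125,125),.01),h2=((80,411),.01),h3=((301,450),.01),fL=((297,143),.221),fR=((411,163),.221),c1=((88,97),.01),c2=((37,445),.01),c3=((325,493),.01)).items()}
for n in Q:print(n,np.round(Q[n],4))
d=Q['h1']-Q['h2'];e=Q['h2']-Q['h3'];print('top yaw',np.arctan2(d[1],d[0]),np.arctan2(-e[0],e[1]),np.linalg.norm(d),np.linalg.norm(e));print('front mid top',(Q['h2']+Q['h3'])/2,(Q['c2']+Q['c3'])/2,'strip mid',(Q['fL']+Q['fR'])/2)
g=w['img'].mean(2)
for v in (100,120,150,180,200):
  print(v,edges(g,v,300,350,12))
print('tipcol',list(map(int,g[82:115,325])))
```

```text
L1 [ 0.5182 -0.2662  0.01  ]
L2 [ 0.548  -0.2721  0.01  ]
R1 [ 0.5437 -0.1492  0.01  ]
R2 [ 0.5734 -0.1552  0.01  ]
hL [ 0.5313 -0.2546  0.01  ]
hR [ 0.5507 -0.1654  0.01  ]
mid [ 0.53092527 -0.20771704  0.01      ] hmid [ 0.5409968  -0.20996467  0.01      ]
width 0.11976110231773325 yaw from cross 2.927426954086164
yaw sides -0.197652182562235
h1 [ 0.6669 -0.1892  0.01  ]
h2 [ 0.5466 -0.1653  0.01  ]
h3 [ 0.5289 -0.2545  0.01  ]
fL [ 0.6007 -0.2027  0.221 ]
fR [ 0.5932 -0.2398  0.221 ]
c1 [ 0.6793 -0.1744  0.01  ]
c2 [ 0.5329 -0.1471  0.01  ]
c3 [ 0.5111 -0.2633  0.01  ]
top yaw -0.19676171051077274 -0.19546577113280236 0.12267799178702628 0.0909957150691744
front mid top [ 0.53778343 -0.20989199  0.01      ] [ 0.5219789 -0.2051835  0.01     ] strip mid [ 0.59691409 -0.2212199   0.221     ]
100 [(307, -52), (308, 31), (309, 12), (338, -13), (340, -25), (341, 47)]
120 [(309, -60), (310, 39), (311, 12), (337, -15), (338, -21), (339, 41)]
150 [(309, -39), (310, 15), (311, 12), (312, 15), (336, -17), (337, -13), (339, 39)]
180 [(310, -44), (311, 29), (312, 14), (336, -20), (337, -18), (338, 43)]
200 [(310, -41), (311, 23), (312, 21), (336, -14), (337, -20), (338, 45)]
tipcol [121, 122, 122, 119, 125, 60, 64, 60, 90, 108, 122, 133, 130, 130, 128, 131, 131, 129, 128, 131, 127, 122, 127, 129, 125, 125, 109, 95, 77, 128, 126, 125, 126]
```

The wrist and top views agree: foot width 119.8 mm, yaw -0.197, and the strip middle lies 0.3 mm off the foot's centre line. Now the strip's height against the bracket's, from the side view.

Run:
```python
from h import *
import pickle
C=pickle.load(open('c4.pkl','rb'));w=C['wrist'];s=C['side']
u=np.array([np.cos(.197),-np.sin(.197)]);n=np.array([-u[1],u[0]]);m=np.array([.5309,-.2077])
for z in(.217,.222):
  A=[plane(w,c,v,z)[:2] for c,v in((324.4,120),(324.5,200))];d=A[1]-A[0]
  print(z,'arm yaw',np.arctan2(d[1],d[0]),'lateral',[(a-m)@n for a in A],'along',[(a-m)@u for a in A])
print('tipx',[plane(w,324.4,v,.222+dz) for v,dz in((88,.012),(110,0.))])
save(s,'z6.png',(275,105,385,180),7)
st()
```

```text
0.217 arm yaw -0.21176076665484872 lateral [np.float64(-0.0037426161406289367), np.float64(-0.00417194555295424)] along [np.float64(-0.1373714426653762), np.float64(-0.10828770730709047)]
0.222 arm yaw -0.21176076665484925 lateral [np.float64(-0.0037467877808731844), np.float64(-0.004158468934205915)] along [np.float64(-0.13786268065393323), np.float64(-0.10997447786187665)]
tipx [array([ 0.38499802, -0.18226304,  0.234     ]), array([ 0.39183924, -0.18371335,  0.222     ])]
6.75 [ 0.4648 -0.1983  0.1958] rot [-0.3312 -3.121  -0.0047] psi -0.2115 F [-0.  -0.7 -1.7] M [-0.    0.07  0.03] w 8.4
 tool z axis [-0.0027  0.0033 -1.    ]
```

View pics/z6.png

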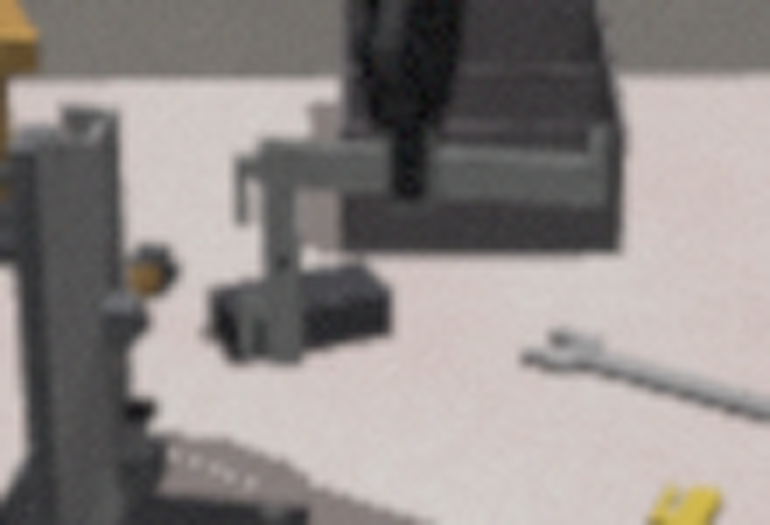

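Run:
```python
from h import *
import pickle
s=pickle.load(open('c4.pkl','rb'))['side']
u=np.array([np.cos(.197),-np.sin(.197)]);n=np.array([-u[1],u[0]]);m=np.array([.5309,-.2077]);F=m+u*.0674
Z=lambda p:np.round((proj(s,p)+.5-[275,105])*7-.5,1)
for z in(.213,.221,.229):
  print(z,[Z(np.r_[F+n*l+u*a,z]) for l in(.02,-.02) for a in(0,.004)])
a=-.2118;ub=np.array([np.cos(a),np.sin(a)]);nb=np.array([-ub[1],ub[0]]);O=m+u*.002-n*.0057
for oz in(.113,.118):
 print(oz,{(x,z,y):Z(np.r_[O+ub*x/1e3+nb*y/1e3,oz+z/1e3]).tolist() for x,z,y in((-150,118,5),(-150,86,5),(0,106,5),(0,106,-5),(-16,0,5),(0,0,5),(12,66,3),(12,98,3),(-10,52,10))})
g=s['img'].mean(2)
print('col u=291..293 strip',[ [int(x) for x in g[115:132,u]] for u in (284,286,288,290,291)])
print('arm cols',[ [int(x) for x in g[118:142,u]] for u in (322,328,348,354)])
```

```text
0.213 [array([ 93.9, 161.7]), array([ 84.9, 161.1]), array([118.1, 126.6]), array([109.3, 126. ])]
0.221 [array([ 92.9, 144.2]), array([ 83.9, 143.6]), array([117.3, 109.4]), array([108.5, 108.8])]
0.229 [array([ 92. , 126.7]), array([ 82.9, 126. ]), array([116.4,  92.2]), array([107.6,  91.6])]
0.113 {(-150, 118, 5): [602.0, 139.6], (-150, 86, 5): [599.2, 210.5], (0, 106, 5): [253.1, 140.4], (0, 106, -5): [258.6, 131.7], (-16, 0, 5): [293.4, 365.6], (0, 0, 5): [258.5, 362.4], (12, 66, 3): [229.6, 222.4], (12, 98, 3): [227.6, 154.0], (-10, 52, 10): [275.5, 262.4]}
0.118 {(-150, 118, 5): [602.4, 128.3], (-150, 86, 5): [599.6, 199.6], (0, 106, 5): [252.8, 129.5], (0, 106, -5): [258.3, 120.8], (-16, 0, 5): [293.2, 355.5], (0, 0, 5): [258.3, 352.4], (12, 66, 3): [229.3, 211.8], (12, 98, 3): [227.2, 143.2], (-10, 52, 10): [275.3, 251.9]}
col u=291..293 strip [[122, 156, 189, 195, 178, 133, 103, 101, 105, 108, 96, 81, 81, 82, 82, 81, 83], [121, 153, 187, 195, 175, 128, 85, 80, 84, 98, 94, 84, 85, 83, 85, 84, 85], [118, 152, 187, 195, 184, 139, 96, 106, 128, 122, 102, 85, 83, 80, 85, 84, 83], [120, 161, 191, 201, 193, 164, 120, 102, 89, 76, 76, 71, 77, 74, 76, 77, 76], [121, 166, 197, 199, 193, 166, 131, 109, 104, 97, 93, 85, 85, 87, 87, 84, 80]]
arm cols [[193, 167, 131, 130, 126, 124, 123, 118, 106, 94, 87, 89, 88, 96, 111, 123, 124, 124, 123, 123, 123, 123, 130, 167], [22, 18, 21, 23, 43, 50, 70, 94, 103, 89, 89, 87, 86, 90, 76, 63, 61, 58, 64, 58, 58, 58, 74, 132], [61, 56, 59, 59, 66, 66, 60, 65, 93, 105, 93, 88, 89, 89, 90, 82, 68, 58, 60, 58, 59, 61, 74, 130], [58, 60, 59, 60, 69, 66, 60, 61, 81, 103, 104, 92, 87, 89, 90, 83, 72, 60, 57, 58, 58, 60, 72, 131]]
```

The strip top measures 0.2205 m, near nominal. The bracket origin is about 0.114 m high and the insertion height about 0.1055, so I go down about 9 mm. I shift about 4.3 mm left, turn +0.015 and go 38 mm forward.

Call:
{"name": "drive_tool", "arguments": {
  "motion": [
    [[1,4.3,-9,0,-0.008,0.015],[0,0,0,0,0,0],[19,-3.8,0,0,0,0],[18,-3.6,0,0,0,0],[0,0,0,0,0,0]]
  ]
}}

```text
time_s: 7.25
tool_pos: [0.505, -0.1983, 0.1875]
ee_rot: [0.3, 3.122, 0.005]
wrist_force: [0.5, 0.2, -1.8]
width: 0.096
```

```bash
cat >> h.py <<'E'
u=np.array([np.cos(.197),-np.sin(.197)]);n=np.array([-u[1],u[0]]);m=np.array([.5309,-.2077]);F=m+u*.0674
def rel(k=4):
    S=[];
    for _ in range(k):
        S.append(ctrl.state()); cam('wrist') if k>1 and _<k-1 else 0
    p=np.mean([s['tool_pos'] for s in S],0);f=np.mean([s['wrist_force'] for s in S],0)
    print('TCP rel face along %.1f lat %.1f z %.1f'%((p[:2]-F)@u*1e3,(p[:2]-F)@n*1e3,p[2]*1e3),'F along %.1f lat %.1f z %.1f'%(f[:2]@u,f[:2]@n,f[2]))
E
python3 - <<'E'
from h import *
import pickle
st();rel(3)
C={k:cam(k) for k in('side','wrist')};pickle.dump(C,open('c5.pkl','wb'));w=C['wrist'];g=w['img'].mean(2)
def edges(g,row,u0,u1,th):
    d=np.diff(g[row,u0:u1]); return [(u0+j,int(d[j])) for j in range(len(d)) if abs(d[j])>th]
for v in(120,160,200): print(v,edges(g,v,300,350,14))
for v in range(150,270,12): print(v,edges(g,v,255,300,30),edges(g,v,355,400,30))
save(C['side'],'z7.png',(265,105,375,180),7)
E
```

```text
7.25 [ 0.505  -0.1983  0.1875] rot [0.2996 3.122  0.0054] psi -0.1913 F [ 0.5  0.2 -1.8] M [0.03 0.04 0.  ] w 8.2
 tool z axis [ 0.0056  0.0029 -1.    ]
TCP rel face along -95.4 lat 4.2 z 187.5 F along 0.1 lat 0.1 z -2.1
120 [(309, -62), (310, 42), (337, -20), (338, -18), (339, 42)]
160 [(309, -20), (311, 19), (336, -17), (337, -16), (338, 18), (339, 22)]
200 [(310, 26), (311, 40), (312, 19), (336, -16), (337, -42), (338, -22)]
150 [(267, -85)] [(388, 81)]
162 [(264, -84)] [(381, 81)]
174 [] [(374, 85)]
186 [] [(369, 91)]
198 [(258, -53), (259, -38)] [(381, 136)]
210 [(259, -82), (267, 54), (280, -41)] [(360, 52), (368, 69), (371, -47), (372, -51), (380, 162)]
222 [(260, -105)] [(361, 32), (379, 94), (380, 49)]
234 [(261, -71)] [(356, 32), (378, 55), (379, 87)]
246 [(261, -54), (262, -39)] [(378, 125)]
258 [(262, -79)] [(377, 158)]
```

View pics/z7.png

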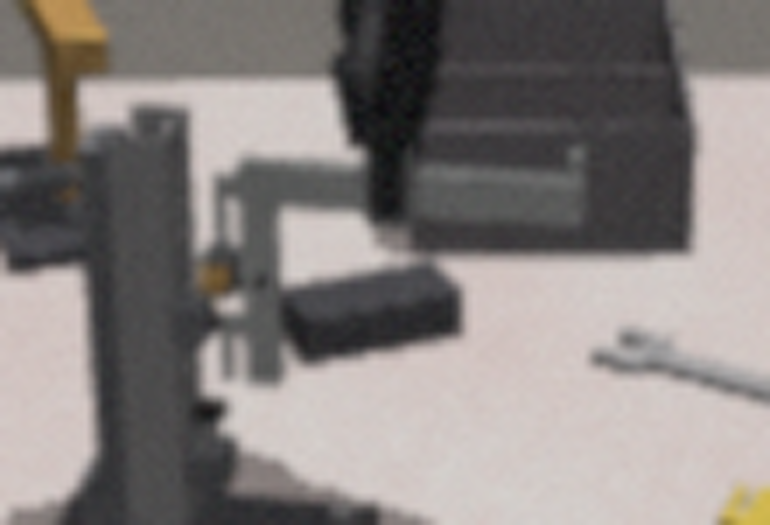

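Run:
```python
from h import *
import pickle
w=pickle.load(open('c5.pkl','rb'))['wrist']
L=[plane(w,*q,.01)[:2] for q in((259.5,210),(262.3,250))];R=[plane(w,*q,.01)[:2] for q in((381,210),(378.2,250))]
M=[(a+b)/2 for a,b in zip(L,R)];d=M[1]-M[0];print('foot mids',M,[ (x-m)@n for x in M],'width',np.linalg.norm(L[0]-R[0]),'yaw',np.arctan2(d[1],d[0]))
e=(L[1]-L[0])+(R[1]-R[0]);print('yaw sides',np.arctan2(e[1],e[0]))
A=[plane(w,c,v,.2125)[:2] for c,v in((324.2,120),(324.6,200))];d=A[1]-A[0];print('arm yaw',np.arctan2(d[1],d[0]),'lat vs m',[(a-m)@n for a in A],'lat vs foot now',[(a-M[0])@n for a in A],'along rel face',[(a-F)@u for a in A])
```

```text
foot mids [array([ 0.53924186, -0.20937909]), array([ 0.58248224, -0.2180053 ])] [np.float64(-1.3872131382559144e-05), np.float64(-9.878727566351698e-06)] width 0.12021870315532741 yaw -0.19690943105907263
yaw sides -0.1969094310590732
arm yaw -0.18804133389233907 lat vs m [np.float64(0.0027432909213427163), np.float64(0.0029956182969765595)] lat vs foot now [np.float64(0.0027571630527252725), np.float64(0.003009490428359119)] along rel face [np.float64(-0.16752766567758454), np.float64(-0.13936268864186835)]
```

Call:
{"name": "drive_tool", "arguments": {
  "motion": [
    [[-0.6,-3.2,0,0,0,-0.009],[0,0,0,0,0,0]]
  ]
}}

```text
time_s: 7.65
tool_pos: [0.5018, -0.2014, 0.1878]
ee_rot: [0.317, 3.121, 0.006]
wrist_force: [-0.3, -0.1, -2.4]
width: 0.1
```

```bash
cat >> h.py <<'E'
def lat(z=.2125):
    w=cam('wrist');g=w['img'].mean(2)
    def mid(row,a,b):
        d=np.diff(cv2.GaussianBlur(g[row-3:row+4],(1,7),0).mean(0))
        return d
    A=[]
    for v in(120,140,160,180,200):
        l=g[v,296:318];r=g[v,330:352];
        # dark rim columns bound the arm top
        A.append(plane(w,(296+np.argmin(np.diff(l))+330+np.argmax(np.diff(r))+1)/2+.0,v,z)[:2])
    A=np.array(A);L=A@np.array([u,n]).T-m@np.array([u,n]).T
    k=np.polyfit(L[:,0],L[:,1],1);print('arm yaw err %.4f lat at TCPmid %.2f'%(k[0],1e3*np.mean(L[:,1])), 'at along face-25: %.2f mm'%(1e3*np.polyval(k,.042)))
    return w
E
python3 - <<'E'
from h import *
import pickle
s=pickle.load(open('c5.pkl','rb'))['side']
Z=lambda p:np.round((proj(s,p)+.5-[265,105])*7-.5,1)
a=-.188;ub=np.array([np.cos(a),np.sin(a)]);nb=np.array([-ub[1],ub[0]]);O=F-u*.0265+n*.004
for oz in(.103,.108):
 print(oz,{(x,z,y):Z(np.r_[O+ub*x/1e3+nb*y/1e3,oz+z/1e3]).tolist() for x,z,y in((-150,118,5),(-150,86,5),(0,106,5),(0,106,-5),(-16,0,5),(0,0,5),(12,66,3),(12,0,3))})
print('strip far corner',Z(np.r_[F-n*.02,.221]))
g=s['img'].mean(2)
for x in (245+7*0,259,266,273): print('spine bottom col',x,[int(v) for v in g[152:164,265+x//7]])
for x in (252,266,290,300): print('spine top col',x,[int(v) for v in g[122:136,265+x//7]])
print('strip col',[ (c,[int(v) for v in g[115:126,c]]) for c in (288,289,290,291)])
lat();lat();rel(1);st()
E
```

```text
0.103 {(-150, 118, 5): [577.1, 161.3], (-150, 86, 5): [575.6, 231.5], (0, 106, 5): [230.7, 164.7], (0, 106, -5): [236.2, 155.8], (-16, 0, 5): [274.7, 387.8], (0, 0, 5): [239.9, 385.0], (12, 66, 3): [208.8, 246.2], (12, 0, 3): [215.0, 381.0]}
0.108 {(-150, 118, 5): [577.3, 150.2], (-150, 86, 5): [575.8, 220.7], (0, 106, 5): [230.2, 153.9], (0, 106, -5): [235.8, 145.0], (-16, 0, 5): [274.3, 377.8], (0, 0, 5): [239.5, 375.0], (12, 66, 3): [208.3, 235.7], (12, 0, 3): [214.6, 371.0]}
strip far corner [187.3 109.4]
spine bottom col 245 [95, 106, 121, 129, 129, 130, 135, 157, 187, 203, 207, 203]
spine bottom col 259 [89, 89, 86, 87, 88, 86, 91, 123, 174, 201, 203, 205]
spine bottom col 266 [87, 87, 87, 89, 87, 84, 91, 119, 172, 197, 201, 203]
spine bottom col 273 [84, 87, 94, 95, 94, 94, 98, 126, 170, 197, 201, 204]
spine top col 252 [202, 202, 203, 198, 190, 152, 108, 86, 86, 84, 87, 85, 87, 87]
spine top col 266 [202, 203, 202, 202, 200, 166, 112, 90, 85, 87, 85, 85, 84, 89]
spine top col 290 [201, 201, 203, 204, 199, 171, 124, 95, 88, 86, 88, 97, 139, 182]
spine top col 300 [204, 204, 202, 203, 202, 174, 126, 97, 88, 86, 87, 94, 134, 179]
strip col [(288, [120, 153, 190, 196, 174, 125, 86, 100, 102, 88, 77]), (289, [120, 152, 191, 198, 180, 134, 90, 100, 93, 77, 67]), (290, [122, 161, 196, 198, 185, 140, 97, 86, 75, 69, 62]), (291, [123, 166, 197, 197, 187, 152, 113, 104, 102, 100, 92])]
arm yaw err -0.0686 lat at TCPmid -0.51 at along face-25: -9.36 mm
arm yaw err -0.0058 lat at TCPmid 0.06 at along face-25: -0.69 mm
TCP rel face along -97.1 lat 0.7 z 187.8 F along -0.1 lat -0.3 z -2.2
7.75 [ 0.502  -0.2012  0.1878] rot [0.3158 3.1214 0.0061] psi -0.2016 F [-0.1 -0.3 -2.2] M [0.03 0.06 0.02] w 8.4
 tool z axis [ 0.0046  0.0034 -1.    ]
```

Call:
{"name": "drive_tool", "arguments": {
  "motion": [
    [[0,0,2,0,0,0.004],[9.8,-2,0,0,0,0],[3,-0.6,0,0,0,0],[2,-0.4,0,0,0,0],[2,-0.4,0,0,0,0],[2,-0.4,0,0,0,0]]
  ]
}}

```text
time_s: 8.35
tool_pos: [0.5207, -0.205, 0.1905]
ee_rot: [0.309, 3.122, 0.006]
wrist_force: [0.2, 0.3, -2.2]
width: 0.1
```

Run:
```python
from h import *
rel(1);lat();lat();rel(1);st()
```

```text
TCP rel face along -77.9 lat 0.6 z 190.5 F along 0.2 lat 0.4 z -2.2
arm yaw err -0.0360 lat at TCPmid -0.63 at along face-25: -4.55 mm
arm yaw err 0.0051 lat at TCPmid -0.28 at along face-25: 0.27 mm
TCP rel face along -77.8 lat 0.6 z 190.4 F along -0.2 lat 0.8 z -1.2
8.45 [ 0.5208 -0.205   0.1904] rot [0.3086 3.1224 0.0061] psi -0.197 F [-0.   0.8 -1.2] M [0.02 0.03 0.  ] w 8.4
 tool z axis [ 0.0043  0.0035 -1.    ]
```

Call:
{"name": "drive_tool", "arguments": {
  "motion": [
    [[2,-0.4,0,0,0,0],[2,-0.4,0,0,0,0],[2,-0.4,0,0,0,0]]
  ]
}}

```text
time_s: 8.75
tool_pos: [0.5269, -0.2062, 0.1905]
ee_rot: [0.309, 3.123, 0.006]
wrist_force: [0.3, 0.2, -2.2]
width: 0.1
```

Run:
```python
from h import *
rel(1);lat();rel(1)
s=cam('side');save(s,'z8.png',(260,105,350,180),8)
```

```text
TCP rel face along -71.6 lat 0.7 z 190.5 F along 0.2 lat 0.2 z -2.2
arm yaw err 0.0561 lat at TCPmid 0.21 at along face-25: 5.99 mm
TCP rel face along -71.3 lat 0.6 z 190.5 F along 0.3 lat 0.2 z -2.5
```

View pics/z8.png

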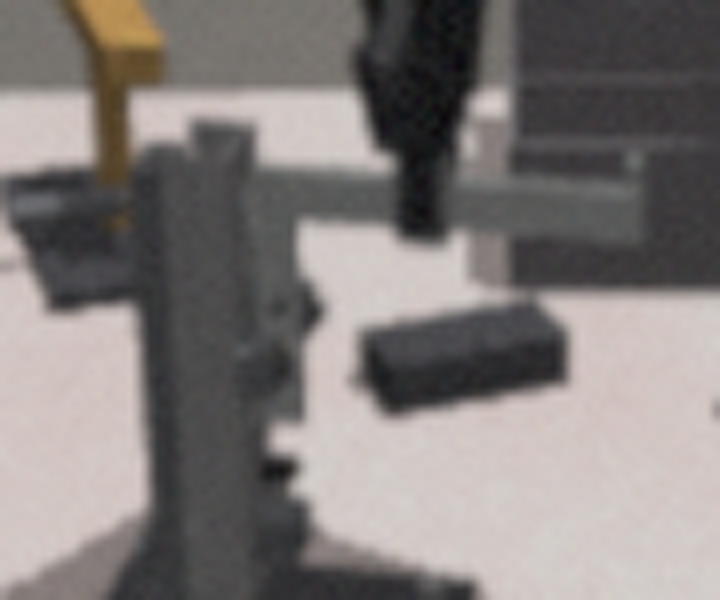

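The hooks have entered with no contact force and the spine is at the face. Closing the last gap in 1.5 mm steps.

Call:
{"name": "drive_tool", "arguments": {
  "motion": [
    [[1.5,-0.3,0,0,0,0]]
  ]
}}

```text
time_s: 8.95
tool_pos: [0.5285, -0.2065, 0.1904]
ee_rot: [0.309, 3.123, 0.006]
wrist_force: [0.2, 1.0, -1.7]
width: 0.097
```

Call:
{"name": "drive_tool", "arguments": {
  "motion": [
    [[1.5,-0.3,0,0,0,0]]
  ]
}}

```text
time_s: 9.05
tool_pos: [0.5301, -0.2069, 0.1904]
ee_rot: [0.309, 3.123, 0.006]
wrist_force: [-0.3, -0.4, -2.2]
width: 0.101
```

Call:
{"name": "drive_tool", "arguments": {
  "motion": [
    [[1.5,-0.3,0,0,0,0]]
  ]
}}

```text
time_s: 9.15
tool_pos: [0.5305, -0.2069, 0.1901]
ee_rot: [-0.309, -3.126, -0.007]
wrist_force: [-14.2, 1.8, 2.1]
width: 0.096
```

Call:
{"name": "drive_tool", "arguments": {
  "motion": [
    [[-0.8,0.2,0,0,0,0],[0,0,-2,0,0,0]]
  ]
}}

```text
time_s: 9.35
tool_pos: [0.5297, -0.2067, 0.1882]
ee_rot: [-0.309, -3.126, -0.007]
wrist_force: [0.2, -0.1, -2.0]
width: 0.102
```

Call:
{"name": "drive_tool", "arguments": {
  "motion": [
    [[0,0,-2,0,0,0]]
  ]
}}

```text
time_s: 9.45
tool_pos: [0.5298, -0.2068, 0.186]
ee_rot: [0.309, 3.126, 0.007]
wrist_force: [-0.0, -0.3, -2.7]
width: 0.099
```

Call:
{"name": "drive_tool", "arguments": {
  "motion": [
    [[0,0,-2,0,0,0]]
  ]
}}

```text
time_s: 9.55
tool_pos: [0.53, -0.2068, 0.1838]
ee_rot: [0.309, 3.126, 0.007]
wrist_force: [0.2, -0.6, -1.4]
width: 0.099
```

Call:
{"name": "drive_tool", "arguments": {
  "motion": [
    [[0,0,-2,0,0,0]]
  ]
}}

```text
time_s: 9.65
tool_pos: [0.53, -0.2068, 0.1816]
ee_rot: [0.309, 3.126, 0.007]
wrist_force: [-0.0, 0.1, -2.4]
width: 0.099
```

Free so far, 9 mm down. Continuing in small steps to find the catch slopes.

Call:
{"name": "drive_tool", "arguments": {
  "motion": [
    [[0,0,-1.5,0,0,0]]
  ]
}}

```text
time_s: 9.75
tool_pos: [0.53, -0.2068, 0.1798]
ee_rot: [0.309, 3.126, 0.007]
wrist_force: [-0.1, -0.0, -1.8]
width: 0.099
```

Call:
{"name": "drive_tool", "arguments": {
  "motion": [
    [[0,0,-1,0,0,0]]
  ]
}}

```text
time_s: 9.85
tool_pos: [0.53, -0.2068, 0.1787]
ee_rot: [0.309, 3.126, 0.007]
wrist_force: [0.1, -1.3, -0.7]
width: 0.098
```

Call:
{"name": "drive_tool", "arguments": {
  "motion": [
    [[0,0,-1,0,0,0]]
  ]
}}

```text
time_s: 9.95
tool_pos: [0.5302, -0.207, 0.1779]
ee_rot: [0.309, 3.125, 0.006]
wrist_force: [-1.2, -0.3, 2.0]
width: 0.098
```

Call:
{"name": "drive_tool", "arguments": {
  "motion": [
    [[0,0,-1,0,0,0]]
  ]
}}

```text
time_s: 10.05
tool_pos: [0.5303, -0.2071, 0.1773]
ee_rot: [0.309, 3.125, 0.006]
wrist_force: [-2.7, 1.3, 4.6]
width: 0.098
```

The pins are resting on the catch slopes. Releasing and backing up.

Call:
{"name": "drive_tool", "arguments": {
  "motion": [
    [[0,0,0,0,0,0],[0,0,0,0,0,0],[0,0,0,0,0,0],[0,0,0,0,0,0],[0,0,0,0,0,0]]
  ],
  "hand": 60
}}

```text
time_s: 10.55
tool_pos: [0.5306, -0.2071, 0.1777]
ee_rot: [0.309, 3.123, 0.005]
wrist_force: [-0.1, -0.3, 0.5]
width: 0.702
```

Call:
{"name": "drive_tool", "arguments": {
  "motion": [
    [[0,0,15,0,0,0],[0,0,20,0,0,0],[0,0,20,0,0,0],[0,0,0,0,0,0]]
  ]
}}

```text
time_s: 10.95
tool_pos: [0.5302, -0.2069, 0.2338]
ee_rot: [0.309, 3.125, 0.007]
wrist_force: [0.9, -0.3, -0.3]
width: 0.704
```

Run:
```python
from h import *
import pickle
st();rel(1)
C={k:cam(k) for k in('side','top','wrist')};pickle.dump(C,open('c6.pkl','wb'))
a=cv2.resize(C['side']['img'][105:180,260:350,::-1],(480,400),interpolation=2);b=cv2.resize(C['wrist']['img'][:,160:480,::-1],(320,400))
cv2.imwrite('pics/z9.png',np.hstack([a,b]))
```

```text
10.95 [ 0.5302 -0.2069  0.2338] rot [0.3089 3.125  0.0066] psi -0.1971 F [ 0.9 -0.3 -0.3] M [-0.02 -0.    0.  ] w 60.1
 tool z axis [ 0.0018  0.0041 -1.    ]
TCP rel face along -68.2 lat 0.7 z 233.8 F along 0.9 lat -0.1 z -0.3
```

View pics/z9.png

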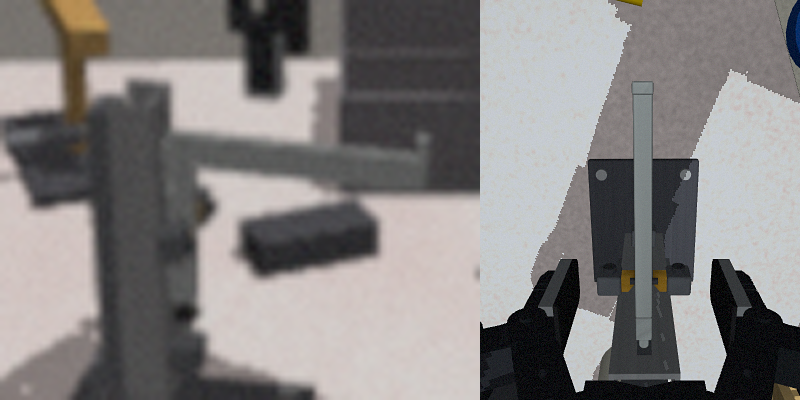

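The bracket hangs in both slots with its pins on the brass catches, and nothing touches it. Now closing the fingers and moving above the arm near the spine to press.

Call:
{"name": "drive_tool", "arguments": {
  "motion": [
    [[15,-3.2,0,0,0,0],[15,-3.2,0,0,0,0],[15,-3.1,0,0,0,0],[0,0,0,0,0,0],[0,0,0,0,0,0],[0,0,0,0,0,0],[0,0,0,0,0,0]]
  ],
  "hand": 0
}}

```text
time_s: 11.8
tool_pos: [0.5725, -0.2147, 0.2234]
ee_rot: [-0.308, -3.112, -0.019]
wrist_force: [-1.0, -0.4, 0.6]
width: 0.003
```

Call:
{"name": "drive_tool", "arguments": {
  "motion": [
    [[0,0,-10,0,0,0],[0,0,-10,0,0,0],[0,0,-6,0,0,0],[0,0,-2,0,0,0]]
  ]
}}

```text
time_s: 12.2
tool_pos: [0.5724, -0.2151, 0.1955]
ee_rot: [-0.309, -3.116, -0.015]
wrist_force: [-1.7, 0.2, 12.4]
width: -0.001
```

Run:
```python
from h import *
st();rel(1)
```

```text
12.2 [ 0.5724 -0.2151  0.1955] rot [-0.3094 -3.116  -0.0151] psi -0.1979 F [-1.7  0.2 12.4] M [0.06 0.26 0.07] w -0.1
 tool z axis [-0.0092  0.0106 -0.9999]
TCP rel face along -25.3 lat 0.8 z 195.5 F along -1.7 lat -0.1 z 12.4
```

Call:
{"name": "drive_tool", "arguments": {
  "motion": [
    [[0,0,-1,0,0,0]]
  ]
}}

```text
time_s: 12.3
tool_pos: [0.5726, -0.2154, 0.1953]
ee_rot: [-0.31, -3.118, -0.013]
wrist_force: [-2.6, 1.2, 12.2]
width: -0.0
```

Call:
{"name": "drive_tool", "arguments": {
  "motion": [
    [[0,0,-1,0,0,0]]
  ]
}}

```text
time_s: 12.4
tool_pos: [0.5727, -0.2156, 0.1953]
ee_rot: [-0.31, -3.119, -0.012]
wrist_force: [-3.6, 2.2, 9.7]
width: 0.006
```

Call:
{"name": "drive_tool", "arguments": {
  "motion": [
    [[0,0,-1,0,0,0]]
  ]
}}

```text
time_s: 12.5
tool_pos: [0.5728, -0.2158, 0.1953]
ee_rot: [-0.31, -3.121, -0.01]
wrist_force: [-3.3, -0.3, 8.8]
width: -0.0
```

Call:
{"name": "drive_tool", "arguments": {
  "motion": [
    [[0,0,-1.5,0,0,0]]
  ]
}}

```text
time_s: 12.6
tool_pos: [0.5729, -0.216, 0.1951]
ee_rot: [-0.31, -3.123, -0.008]
wrist_force: [-3.8, 0.1, 10.8]
width: -0.003
```

Call:
{"name": "drive_tool", "arguments": {
  "motion": [
    [[0,0,-1.8,0,0,0]]
  ]
}}

```text
time_s: 12.7
tool_pos: [0.573, -0.2162, 0.1938]
ee_rot: [-0.31, -3.124, -0.007]
wrist_force: [-2.2, 0.2, 5.3]
width: 0.002
```

Call:
{"name": "drive_tool", "arguments": {
  "motion": [
    [[0,0,-1.8,0,0,0]]
  ]
}}

```text
time_s: 12.8
tool_pos: [0.573, -0.2163, 0.1926]
ee_rot: [-0.31, -3.125, -0.006]
wrist_force: [-2.2, 1.6, 9.5]
width: 0.003
```

Call:
{"name": "drive_tool", "arguments": {
  "motion": [
    [[0,0,-1.8,0,0,0]]
  ]
}}

```text
time_s: 12.9
tool_pos: [0.5732, -0.2164, 0.1918]
ee_rot: [0.31, 3.126, 0.005]
wrist_force: [-2.7, 0.4, 11.0]
width: -0.003
```

Call:
{"name": "drive_tool", "arguments": {
  "motion": [
    [[0,0,-1.8,0,0,0]]
  ]
}}

```text
time_s: 13.0
tool_pos: [0.5734, -0.2166, 0.1914]
ee_rot: [0.31, 3.124, 0.003]
wrist_force: [-2.7, 1.6, 12.8]
width: 0.001
```

Call:
{"name": "drive_tool", "arguments": {
  "motion": [
    [[0,0,-1.8,0,0,0]]
  ]
}}

```text
time_s: 13.1
tool_pos: [0.5736, -0.2167, 0.191]
ee_rot: [0.31, 3.122, 0.002]
wrist_force: [-3.9, 1.7, 12.7]
width: -0.0
```

Call:
{"name": "drive_tool", "arguments": {
  "motion": [
    [[-0.3,0,-2.2,0,0,0]]
  ]
}}

```text
time_s: 13.2
tool_pos: [0.5736, -0.2168, 0.1901]
ee_rot: [0.309, 3.12, -0.0]
wrist_force: [-2.0, 0.3, 11.5]
width: 0.005
```

Call:
{"name": "drive_tool", "arguments": {
  "motion": [
    [[-0.3,0,-2.2,0,0,0]]
  ]
}}

```text
time_s: 13.3
tool_pos: [0.5736, -0.2168, 0.189]
ee_rot: [0.309, 3.118, -0.001]
wrist_force: [-1.6, 2.7, 11.1]
width: -0.001
```

Call:
{"name": "drive_tool", "arguments": {
  "motion": [
    [[-0.3,0,-2.2,0,0,0]]
  ]
}}

```text
time_s: 13.4
tool_pos: [0.5737, -0.2168, 0.188]
ee_rot: [0.308, 3.116, -0.002]
wrist_force: [-3.4, 2.7, 13.3]
width: 0.004
```

Call:
{"name": "drive_tool", "arguments": {
  "motion": [
    [[-0.2,0,-2.2,0,0,0]]
  ]
}}

```text
time_s: 13.5
tool_pos: [0.5737, -0.2168, 0.1878]
ee_rot: [0.308, 3.113, -0.004]
wrist_force: [-6.5, 3.2, 21.3]
width: -0.0
```

Call:
{"name": "drive_tool", "arguments": {
  "motion": [
    [[-0.2,0,-2.4,0,0,0]]
  ]
}}

```text
time_s: 13.6
tool_pos: [0.5738, -0.2169, 0.1878]
ee_rot: [0.307, 3.111, -0.006]
wrist_force: [-6.7, 4.5, 20.6]
width: 0.001
```

Call:
{"name": "drive_tool", "arguments": {
  "motion": [
    [[-0.2,0,-2.4,0,0,0]]
  ]
}}

```text
time_s: 13.7
tool_pos: [0.5738, -0.2169, 0.1879]
ee_rot: [0.306, 3.108, -0.008]
wrist_force: [-5.8, 3.6, 18.9]
width: 0.003
```

A hard stop at z 0.1878 with about 20 N, from a steady 11–13 N before. It looks home. Lifting off and checking.

Call:
{"name": "drive_tool", "arguments": {
  "motion": [
    [[0,0,10,0,0,0],[-5,1,20,0,0,0],[-20,4,20,0,0.02,0],[-20,4,10,0,0,0],[-20,4,0,0,0,0],[0,0,0,0,0,0]]
  ],
  "hand": 0
}}

```text
time_s: 14.3
tool_pos: [0.506, -0.2029, 0.2478]
ee_rot: [-0.307, -3.122, 0.01]
wrist_force: [0.6, 0.2, -1.1]
width: -0.003
```

Run:
```python
from h import *
import pickle
st()
a=pickle.load(open('c6.pkl','rb'));C={k:cam(k) for k in('side','top','wrist')};pickle.dump(C,open('c7.pkl','wb'))
def half(col,lo,hi):   # subpixel arm top/bottom crossings in side picture
    for nme,D in(('before',a),('after',C)):
        g=D['side']['img'].mean(2)[lo:hi,col]; k=np.argmax(np.abs(np.diff(g)));print(col,nme,lo,[int(x) for x in g])
for c in(300,312): half(c,124,146)
half(296,148,172)
# brass visible in the wrist and top pictures
for k in('top','wrist'):
  for nme,D in(('before',a),('after',C)):
    i=D[k]['img'].astype(int);o=((i[:,:,0]-i[:,:,2]>60)&(i[:,:,0]>90)).astype(np.uint8)
    if k=='top': o[:,:405]=0;o[:,445:]=0;o[:145]=0;o[175:]=0
    else:o[:, :220]=0;o[:,430:]=0;o[:200]=0
    q,l,s,c=cv2.connectedComponentsWithStats(o);print(k,nme,[(s[j].tolist(),np.round(c[j],1).tolist(),np.round(plane(D[k],*c[j],.14),4).tolist()) for j in range(1,q) if s[j][4]>5])
```

```text
14.3 [ 0.506  -0.2029  0.2478] rot [-0.3073 -3.1221  0.0097] psi -0.1962 F [ 0.6  0.2 -1.1] M [-0.02 -0.02 -0.02] w -0.3
 tool z axis [-0.005  -0.0057 -1.    ]
300 before 124 [201, 201, 202, 202, 199, 178, 142, 108, 91, 90, 88, 89, 118, 170, 201, 199, 192, 184, 154, 127, 137, 165]
300 after 124 [202, 201, 200, 201, 203, 201, 202, 200, 181, 144, 110, 92, 90, 89, 90, 108, 154, 178, 154, 130, 136, 165]
312 before 124 [192, 201, 201, 202, 204, 202, 187, 153, 112, 87, 90, 88, 91, 110, 168, 200, 201, 200, 202, 198, 166, 106]
312 after 124 [200, 201, 202, 202, 202, 200, 199, 200, 200, 187, 155, 113, 90, 91, 92, 95, 113, 165, 199, 198, 165, 106]
296 before 148 [98, 94, 79, 79, 84, 91, 93, 98, 96, 98, 97, 98, 105, 108, 86, 61, 90, 136, 142, 100, 75, 70, 62, 49]
296 after 148 [101, 99, 95, 97, 100, 104, 108, 110, 103, 96, 94, 92, 99, 98, 98, 89, 79, 75, 94, 91, 71, 69, 61, 53]
top before []
top after []
wrist before [([301, 270, 12, 22, 167], [305.3, 281.9], [0.5887, -0.2337, 0.14]), ([335, 270, 12, 22, 181], [341.7, 281.6], [0.5942, -0.206, 0.14])]
wrist after []
```

The side view shows the arm dropped about 3 px, roughly 10 mm, and it stayed down. Double check: look at the catches from the earlier pose, then touch the arm again to see whether it sprang back.

Call:
{"name": "drive_tool", "arguments": {
  "motion": [
    [[12,-2.4,-7,0,-0.006,0],[12,-2.4,-7,0,0,0],[0,0,0,0,0,0],[0,0,0,0,0,0],[0,0,0,0,0,0],[0,0,0,0,0,0]]
  ],
  "hand": 85
}}

```text
time_s: 15.05
tool_pos: [0.5355, -0.2087, 0.2292]
ee_rot: [0.306, 3.127, -0.006]
wrist_force: [-0.1, 0.1, 0.4]
width: 0.989
```

Run:
```python
from h import *
import pickle
st()
for nme,w in(('before',pickle.load(open('c6.pkl','rb'))['wrist']),('after',cam('wrist'))):
    i=w['img'].astype(int);o=((i[:,:,0]-i[:,:,2]>60)&(i[:,:,0]>90)).astype(np.uint8);o[:, :260]=0;o[:,400:]=0;o[:220]=0
    q,l,s,c=cv2.connectedComponentsWithStats(o)
    for j in range(1,q):
        if s[j][4]>8:
            x,y,W,H,A=s[j]; e=[(np.array([*(plane(w,t,y+H/2,.145)[:2]-F)@np.array([u,n]).T])*1e3).round(1).tolist() for t in(x-.5,x+W-.5)];print(nme,s[j].tolist(),'edges along/lat',e)
    g=w['img'].mean(2);print([(v,np.where(g[v,300:350]>95)[0].size) for v in(120,200)])
```

```text
15.05 [ 0.5355 -0.2087  0.2292] rot [ 0.3061  3.1266 -0.0056] psi -0.1952 F [-0.1  0.1  0.4] M [-0.01  0.02 -0.02] w 84.4
 tool z axis [-3.0e-04 -3.5e-03 -1.0e+00]
before [301, 270, 12, 22, 167] edges along/lat [[-9.5, -17.6], [-9.5, -8.5]]
before [335, 270, 12, 22, 181] edges along/lat [[-9.4, 8.3], [-9.3, 17.4]]
[(120, 49), (200, 18)]
after [303, 264, 12, 21, 178] edges along/lat [[-9.1, -17.7], [-9.1, -8.7]]
after [337, 264, 13, 21, 188] edges along/lat [[-9.1, 7.8], [-9.2, 17.5]]
[(120, 48), (200, 17)]
```

The catches sit as far apart as when shut, within 0.5 mm. Now the touch test at the spine.

Call:
{"name": "drive_tool", "arguments": {
  "motion": [
    [[13,-2.6,0,0,0,0],[13,-2.6,0,0,0,0],[11,-2.2,0,0,0,0],[0,0,0,0,0,0],[0,0,0,0,0,0],[0,0,0,0,0,0],[0,0,0,0,0,0],[0,0,0,0,0,0]]
  ],
  "hand": 0
}}

```text
time_s: 15.9
tool_pos: [0.5719, -0.2162, 0.2314]
ee_rot: [0.307, 3.124, -0.007]
wrist_force: [0.1, 0.1, 0.2]
width: 0.001
```

Call:
{"name": "drive_tool", "arguments": {
  "motion": [
    [[0,0,-10,0,0,0],[0,0,-8,0,0,0],[0,0,-5,0,0,0]]
  ]
}}

```text
time_s: 16.2
tool_pos: [0.5716, -0.2163, 0.2071]
ee_rot: [0.307, 3.124, -0.008]
wrist_force: [0.7, 0.1, -0.6]
width: 0.002
```

```bash
python3 -c "
from h import *
st();rel(1)"
```

```text
16.2 [ 0.5716 -0.2163  0.2071] rot [ 0.3075  3.1236 -0.0082] psi -0.1962 F [ 0.7  0.1 -0.6] M [-0.03  0.01  0.02] w 0.2
 tool z axis [ 0.0023 -0.0055 -1.    ]
TCP rel face along -25.8 lat -0.4 z 207.1 F along 0.7 lat 0.3 z -0.6
```

Call:
{"name": "drive_tool", "arguments": {
  "motion": [
    [[0,0,-8,0,0,0],[0,0,-4,0,0,0],[0,0,-2,0,0,0]]
  ]
}}

```text
time_s: 16.5
tool_pos: [0.5712, -0.216, 0.1905]
ee_rot: [0.308, 3.126, -0.007]
wrist_force: [-0.1, -0.9, -0.8]
width: 0.003
```

Call:
{"name": "drive_tool", "arguments": {
  "motion": [
    [[0,0,-2,0,0,0]]
  ]
}}

```text
time_s: 16.6
tool_pos: [0.5714, -0.2161, 0.189]
ee_rot: [0.308, 3.125, -0.007]
wrist_force: [-1.1, 1.0, 9.2]
width: -0.003
```

Call:
{"name": "drive_tool", "arguments": {
  "motion": [
    [[0,0,-2,0,0,0]]
  ]
}}

```text
time_s: 16.7
tool_pos: [0.5718, -0.2164, 0.1883]
ee_rot: [0.307, 3.123, -0.009]
wrist_force: [-1.4, 0.8, 9.7]
width: -0.002
```

Call:
{"name": "drive_tool", "arguments": {
  "motion": [
    [[0,0,-2,0,0,0]]
  ]
}}

```text
time_s: 16.8
tool_pos: [0.5722, -0.2166, 0.1881]
ee_rot: [0.307, 3.121, -0.011]
wrist_force: [-4.6, 2.6, 11.8]
width: -0.001
```

It stayed at about 0.189 with no spring-back, so it is latched. One last press to about 19 N.

Call:
{"name": "drive_tool", "arguments": {
  "motion": [
    [[-0.3,0,-2.4,0,0,0]]
  ]
}}

```text
time_s: 16.9
tool_pos: [0.5722, -0.2167, 0.188]
ee_rot: [0.306, 3.118, -0.013]
wrist_force: [-5.4, 3.5, 15.7]
width: -0.006
```

Call:
{"name": "drive_tool", "arguments": {
  "motion": [
    [[-0.3,0,-2.6,0,0,0]]
  ]
}}

```text
time_s: 17.0
tool_pos: [0.5722, -0.2168, 0.188]
ee_rot: [0.306, 3.116, -0.015]
wrist_force: [-6.2, 3.8, 17.0]
width: 0.004
```

Call:
{"name": "drive_tool", "arguments": {
  "motion": [
    [[-0.3,0,-2.6,0,0,0]]
  ]
}}

```text
time_s: 17.1
tool_pos: [0.5722, -0.2168, 0.188]
ee_rot: [0.305, 3.113, -0.017]
wrist_force: [-5.2, 3.3, 15.0]
width: 0.003
```

Call:
{"name": "drive_tool", "arguments": {
  "motion": [
    [[0,0,10,0,0,0],[0,0,20,0,0,0],[-20,4,25,0,0,0],[-25,5,25,0,0,0],[-30,6,10,0,0,0],[0,0,0,0,0,0]]
  ]
}}

```text
time_s: 17.7
tool_pos: [0.4953, -0.2014, 0.2838]
ee_rot: [0.304, 3.11, -0.02]
wrist_force: [0.3, -0.1, 0.4]
width: 0.002
```

Run:
```python
from h import *
import pickle
st();g=cam('side')['img'].mean(2)
for c in(300,312): print(c,[int(x) for x in g[124:146,c]])
t=cam('top');a=pickle.load(open('c0.pkl','rb'))['top'];print('short bracket change in top px', np.abs(t['img'][110:190,195:222].astype(int)-a['img'][110:190,195:222]).mean())
ctrl.sign_off()
```

```text
17.7 [ 0.4953 -0.2014  0.2838] rot [ 0.3036  3.1098 -0.0202] psi -0.1947 F [ 0.3 -0.1  0.4] M [0.08 0.03 0.06] w 0.1
 tool z axis [ 0.0156 -0.0145 -0.9998]
300 [200, 200, 201, 200, 201, 202, 201, 197, 178, 142, 109, 92, 88, 86, 88, 110, 156, 178, 153, 129, 135, 161]
312 [199, 200, 200, 200, 202, 200, 200, 200, 198, 184, 151, 112, 90, 86, 90, 93, 111, 168, 199, 197, 163, 106]
short bracket change in top px 6.065432098765432
the job is handed in; nothing more can be done
```

I took the two-hook bracket off the trestle and put both hooks into the slots of the empty upright. I let it down onto the catches, released it, and pressed on the arm's top near the spine. The job was handed in at about 17.7 s.

**Pressing:** it went down at about 5–13 N and came to a hard stop at a peak of 21 N. The highest contact force seen was about 21 N down with 7 N sideways, under the 32 N limit.

**Last checks:**
- **Height:** the arm sits about 10 mm lower than when the pins rested on the catches. When I touched it again it had risen only about 1 mm, so the spring pad did not push it back up.
- **Catches:** in the wrist picture taken after the first press, both stand as far apart as before it, to within about 0.5 mm.
- **Robot:** the wrist force is near zero and the hand is clear of everything.

**Less certain:**
- **Final press:** it reached only about 17 N, against about 21 N the first time.
- **Heights:** the camera and arm readings of the bracket's height differed by about 2–3 mm. The 10 mm drop is at the low end of the 10–16 mm expected.
- **Pad and catches:** the pad's travel and the catch openings could only be inferred, not read.
- **Short bracket:** I never went near it, but the only check was a coarse before-and-after picture difference (6 grey levels on average), which does not measure its position.

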